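# Blend the denim tumbling beads and hang up the paddle

## Robot

A 6-joint arm with a two-finger parallel gripper is mounted at the origin on the work surface. World frame = base frame: x ahead of the robot, y to its left, z up, the work surface at z = 0. Lengths are in m, angles in rad, forces in N, time in s.
With the tool pointing down it reaches from about 0.3 to 0.775 m from the base axis. Payload 14.6 kg.
Tool frame: the origin (TCP) lies on the centre line of the jaws, within the pads' length; the fingertips stand 11 mm ahead of it and the grasp point (between the pads) lies 8 mm behind it (r.finger_overhang is the distance from the TCP to the fingertips, in m); z points along the fingers, y is the direction in which the jaws open and shut (so a half turn about z gives the same grasp; the last joint's range is limited). The gripper opens to 94 mm and grips with 3 to 60 N. Pads are 16 mm wide; open, the fingers measure 119 mm over their backs; the gripper's body (75 mm by 177 mm) begins 78 mm behind the grasp point.
Start: joints at [-1.365, 0.3, 1.521, -0, 1.321, -0.067], TCP at [0.148, -0.53, 0.216] pointing down, gripper open.
Joint ranges: [-3.03, 3.03], [-0.79, 2.21], [0.23, 2.52], [-1.04, 4.18], [0, 3.07], [-2.55, 2.55]. Speed limits (rad/s): [2.22, 2.22, 2.57, 3.14, 3.14, 3.14].

## Interface

Orientations are given as [roll, pitch, yaw] about the fixed x, y, z axes, in that order (R = Rz(yaw) Ry(pitch) Rx(roll)).
In Python, from workcell import r gives the robot as it stands. The module is installed in compiled form; this text tells all that it offers.
- The arm moves only by the tool servo_tool, never from a script. Its argument "series" is a list of rows, each an object with "delta_pos": the shift along the tool's x, y, z in mm, a list of three; "twist": the turn about the tool's z in degrees; "gripper": the finger opening in mm, from 0 to 94. In form: [{"delta_pos": [x, y, z], "twist": twist, "gripper": gripper}, ...]. A call has 1 to 8 rows; each row shifts and turns the commanded pose from where the row before left it, along the tool's axes as they then stand; what a row does not reach is not made up. A row lasts 1/8 s, in which the tool goes at most 62.5 mm and 10.7 degrees, less where a joint would pass 70% of its speed; a pose out of reach is approached as far as the arm can. A call is refused whole if a number of a shift passes 62.5 or a number of a turn 10.7, either way. A call with a gripper value outside its range is refused whole. The fingers move at their own pace and stop on an object; the grip force is fixed at half the most. Time passes only in rows, so rows that do not move let the fingers close. It gives the time, the measured TCP pose, the force and the opening at its end, in the units of the state.
- r.observe(): the state, without advancing time (a new reading comes with each control period).
- r.capture(name): name is "side" or "top" or "wrist"; returns a dict with "color" (480x640x3 uint8, red, green, blue), "fx", "fy", "cx", "cy" (pixels), "position" and "orientation" of the camera in the world; the wrist camera has in their place "T_tool_cam" (4x4, takes a point from camera to tool coordinates, whose origin is the TCP and whose axes are the flange's). Camera axes: x right, y down, z forward; pixel columns grow to the right and rows downward; lengths in m; the calibration is good to about 2 mm. A picture is of the moment at which its call begins: read the wrist's pose just before it. There is no depth.
- r.sign_off(): hands the job in, once; it reports no verdict.
The state is a dict: "time": time; "qpos": joint angles; "qvel": joint speeds; "effort": joint torques, N m; "position": TCP position; "orientation": TCP orientation; "force": force on the tool from outside, world axes, zero at the start; "moment": the same for the moment, N m; "grip_width": finger opening in m.
Only numpy, scipy, OpenCV 4.12 (cv2) and the standard library are available. Lean on these libraries where they do the work, as an engineer would, in place of code of your own. Each camera call takes 0.05 s, during which the arm holds its last target.

## Task

Take the stirring paddle out of its leaning sleeve and stir the beads with it, blade near the floor, round and round for two full rounds or more and until both colours lie in both halves of the tub (parted by the line between the yellow rim tabs), without ramming the tub or putting fingers in. Then hang the paddle in the rack's fork by its cross-pin, twisted until the pin has dropped into the orange cam's notches (feel for them), and let go. Keep all beads in the tub and leave everything else alone.

Things in the scene. Friction and masses are not known exactly. Their poses are not given: they have to be found in the camera images.
- paddle: stirring paddle, about 0.2 kg, 170 long. Origin at the blade's lower end; z up the shaft to the handle, y along the cross-pin. Steel blade z = 0 to 34, 22 wide (y), 12 thick (x); round shaft diameter 12. Starts standing loosely in the sleeve, leaning 0.45 rad from vertical towards the sleeve's -x, paddle y parallel to sleeve y; draw it out along its own axis by 80 or more
- paddle_pin (a point): centre of the paddle's brass cross-pin, 100 up from the blade's end; pin diameter 6, 64 long (32 to each side) along y; axes as the paddle's
- paddle_handle (a point): middle of the paddle's red square handle, 142 up from the blade's end. Handle 30 (paddle x) by 18 (paddle y, take it across this), from 112 to 170 up; axes as the paddle's
- sleeve: fixed aluminium sleeve on a grey base 130 (x) x 90 (y), leaning 0.45 rad towards its own -x; origin at the table; it holds the lower 72 of the paddle with 4 of play along x and 12 along y. Highest point about 95 above the table. It may stand left or right of the tub
- tub: fixed round grey tub, height 45, outer radius 75, inner radius 68 at the floor, floor 6 thick; origin on its axis at the table. Yellow tabs outside the rim at its +y and -y mark the line x = 0 between its halves. At the start the places 58 from the axis towards +y and -y are free of beads and take the blade with its width along the tub's x; the axis is not free
- tub_floor (a point): centre of the tub's inner floor, 6 above the table; axes as the tub's. A blade circling 50 from the axis pushes the beads along the wall, at under 30 it stirs the inner ones; at 35 to 45 it pinches beads against the wall, and from some 3 N on the blade the paddle swivels in the grip (measure it again)
- blue0: one of four blue hard plastic tumbling beads lying flat in the tub: cylinder, diameter 24, height 22, 14 g; origin at its centre. At the start the four blue ones all lie in the tub's +x half and the four white ones in its -x half
- blue1: one of four blue hard plastic tumbling beads lying flat in the tub: cylinder, diameter 24, height 22, 14 g; origin at its centre. At the start the four blue ones all lie in the tub's +x half and the four white ones in its -x half
- blue2: one of four blue hard plastic tumbling beads lying flat in the tub: cylinder, diameter 24, height 22, 14 g; origin at its centre. At the start the four blue ones all lie in the tub's +x half and the four white ones in its -x half
- blue3: one of four blue hard plastic tumbling beads lying flat in the tub: cylinder, diameter 24, height 22, 14 g; origin at its centre. At the start the four blue ones all lie in the tub's +x half and the four white ones in its -x half
- white0: one of four white hard plastic tumbling beads lying flat in the tub: cylinder, diameter 24, height 22, 14 g; origin at its centre. At the start the four blue ones all lie in the tub's +x half and the four white ones in its -x half
- white1: one of four white hard plastic tumbling beads lying flat in the tub: cylinder, diameter 24, height 22, 14 g; origin at its centre. At the start the four blue ones all lie in the tub's +x half and the four white ones in its -x half
- white2: one of four white hard plastic tumbling beads lying flat in the tub: cylinder, diameter 24, height 22, 14 g; origin at its centre. At the start the four blue ones all lie in the tub's +x half and the four white ones in its -x half
- white3: one of four white hard plastic tumbling beads lying flat in the tub: cylinder, diameter 24, height 22, 14 g; origin at its centre. At the start the four blue ones all lie in the tub's +x half and the four white ones in its -x half
- rack: fixed grey hanging rack: base 150 x 110, post behind (+x) reaching 135 above the table; origin at the table under the fork's centre. The fork plate's upper face is 132 above the table, its arms lie along x, its slot is 28 wide and open to the rack's -x; a white drip tray 22 high stands below. On the fork stands the orange cam. The rack may stand left or right of the tub
- rack_fork (a point): fork centre, level with the cam's flats, 150 above the table; axes as the rack's. Cam parts lie 15 to 33 from this axis; the shaft enters level from -x (5 play each side) with the pin along y above the flats. Pin along y rests on the flats: pin centre 3 above this point. Twisting and notches: see rack_mid
- rack_mid (a point): point on the fork's axis 10 below the flats. Twisted anticlockwise seen from above by 0.30 to 0.60 rad (hidden, new each time) from the rack's y, the pin on the flats comes over two notches 10 wide, 7 deep, and drops: pin centre 4 below the flats. Just past the notches stops rise 10 above the flats. Missing the flats it falls to the plate, 18 down: lift, retry. The cam does not turn
- weight_a: dark steel press weight with a knob, radius 28, height 79, origin at its underside; bystander, leave it alone
- weight_b: dark steel press weight with a knob, radius 28, height 79, origin at its underside; bystander, leave it alone
- ink_jar: red ink jar, radius 33, height 70, origin at its underside; bystander, leave it alone
- wash_bottle: white bottle, radius 30, height 160, origin at its underside; bystander, leave it alone
- squeegee: wooden squeegee 240 long (x), 59 high, origin at its underside; bystander, leave it alone

How it is judged:
By the outcome, as a careful person would: the job done as asked, in the order asked, and still so for the second after the job is handed in, with the robot touching nothing.
It also fails if it takes over 72 s, if anything falls off the work surface, if the arm or the gripper's body presses on something with over 40 N, if the wrist force passes 120 N, or if a joint passes its speed limit or range.

## Working session

There is one attempt and no reset: what is moved stays moved. The work goes in short steps, Python scripts to look and compute and a tool call to move; the robot and the scene stay as the last step left them, time stands still between calls to the robot, and variables do not carry over. Pictures are saved under pics/ and viewed, and the job is handed in when it is done.

Besides the shell and the picture viewer there is one more tool, called after "Request:" by a JSON object that holds its "api" and its "payload". servo_tool: Moves the arm, as the interface text tells. Its arguments: {"type":"object","properties":{"series":{"type":"array"}},"required":["series"]}

```bash
mkdir -p pics; ls
python3 - <<'E'
from workcell import r
import cv2
print(r.observe())
for n in ("side","top","wrist"):
    c=r.capture(n)
    cv2.imwrite(f"pics/{n}0.png",c["color"][:,:,::-1])
    print(n,{k:v for k,v in c.items() if k!="color"})
E
```

```text
pics
{'time': 0.0, 'qpos': array([-1.36456136e+00,  3.00479172e-01,  1.52158748e+00, -2.56761942e-05,
        1.32071611e+00, -6.66002850e-02]), 'qvel': array([-0.00174135, -0.00022602,  0.00143485, -0.00095079,  0.0007837 ,
        0.00109197]), 'effort': array([-6.99309003e-04, -5.31808627e+01, -3.52737665e+01,  7.08849868e-02,
        2.43802113e-02, -4.85009537e-05]), 'position': array([ 0.14814249, -0.52940569,  0.2158792 ]), 'orientation': array([-3.14040353e+00, -5.43883284e-05,  2.72841593e-01]), 'force': array([-0.14728873, -0.34517339, -1.08750853]), 'moment': array([-0.00118727,  0.04437307, -0.06705763]), 'grip_width': 0.09405491527629996}
side {'fx': 470.59395648755606, 'fy': 470.59395648755606, 'cx': 314.2495281753243, 'cy': 241.19947593852453, 'position': array([0.51202835, 0.78123015, 0.72466435]), 'orientation': array([-2.26754916,  0.01909946, -3.02557374])}
top {'fx': 613.9984817078304, 'fy': 613.9984817078304, 'cx': 317.38693993432975, 'cy': 234.95534983249706, 'position': array([0.42639579, 0.06621376, 1.52089753]), 'orientation': array([-3.0203916 , -0.009873  , -1.54833097])}
wrist {'fx': 361.7877454297582, 'fy': 361.7877454297582, 'cx': 323.32828328257034, 'cy': 249.88000540077365, 'T_tool_cam': array([[ 1.70698901e-03, -9.63520937e-01, -2.67627521e-01,
         7.77286119e-02],
       [ 9.99997871e-01,  1.95493430e-03, -6.60002222e-04,
         6.28451004e-04],
       [ 1.15912018e-03, -2.67625824e-01,  9.63522223e-01,
        -1.68127323e-01],
       [ 0.00000000e+00,  0.00000000e+00,  0.00000000e+00,
         1.00000000e+00]])}
```

View pics/top0.png

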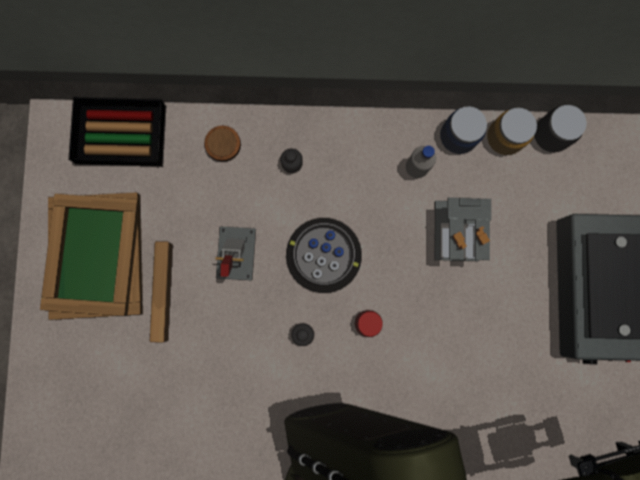

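View pics/side0.png

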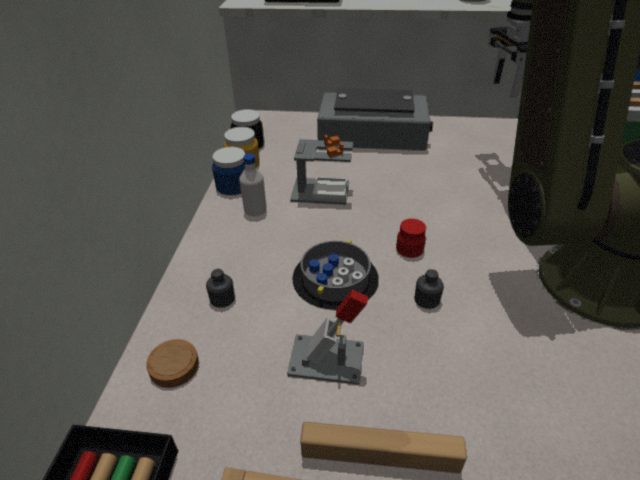

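```bash
cat > h.py <<'E'
import numpy as np, cv2
from scipy.spatial.transform import Rotation as R
def cam(c, obs=None):
    if "T_tool_cam" in c:
        T=np.eye(4); T[:3,:3]=R.from_euler("xyz",obs["orientation"]).as_matrix(); T[:3,3]=obs["position"]
        T=T@c["T_tool_cam"]; return T[:3,:3],T[:3,3]
    return R.from_euler("xyz",c["orientation"]).as_matrix(),np.array(c["position"])
def pix2z(c,uv,z,obs=None):
    M,p=cam(c,obs); d=M@np.array([(uv[0]-c["cx"])/c["fx"],(uv[1]-c["cy"])/c["fy"],1]); return p+d*(z-p[2])/d[2]
def proj(c,P,obs=None):
    M,p=cam(c,obs); q=M.T@(np.asarray(P)-p); return np.array([c["fx"]*q[0]/q[2]+c["cx"],c["fy"]*q[1]/q[2]+c["cy"]])
def tri(c1,a,c2,b):
    L=[]
    for c,uv in((c1,a),(c2,b)):
        M,p=cam(c); d=M@np.array([(uv[0]-c["cx"])/c["fx"],(uv[1]-c["cy"])/c["fy"],1]); L.append((p,d/np.linalg.norm(d)))
    (p,d),(q,e)=L; s=np.linalg.lstsq(np.c_[d,-e],q-p,rcond=None)[0]; x,y=p+s[0]*d,q+s[1]*e
    return (x+y)/2,np.linalg.norm(x-y)
def crop(img,x0,y0,w,h,k,name):
    cv2.imwrite(name,cv2.resize(img[y0:y0+h,x0:x0+w,::-1],None,fx=k,fy=k,interpolation=cv2.INTER_CUBIC))
E
python3 - <<'E'
import cv2;from h import *
t=cv2.imread("pics/top0.png")[:,:,::-1]; s=cv2.imread("pics/side0.png")[:,:,::-1]
a=lambda i,x,y:cv2.resize(i[y:y+100,x:x+100],(400,400),interpolation=cv2.INTER_CUBIC)
b=lambda i,x,y:cv2.resize(i[y:y+100,x:x+133],(800,600),interpolation=cv2.INTER_CUBIC)
cv2.imwrite("pics/t_a.png",np.hstack([a(t,190,205),a(t,275,205)])[:,:,::-1])
cv2.imwrite("pics/t_b.png",np.hstack([a(t,410,180),a(s,280,120)])[:,:,::-1])
cv2.imwrite("pics/s_a.png",np.hstack([a(s,280,285),a(s,285,225)])[:,:,::-1])
E
```

```text
(no output)
```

View pics/t_a.png

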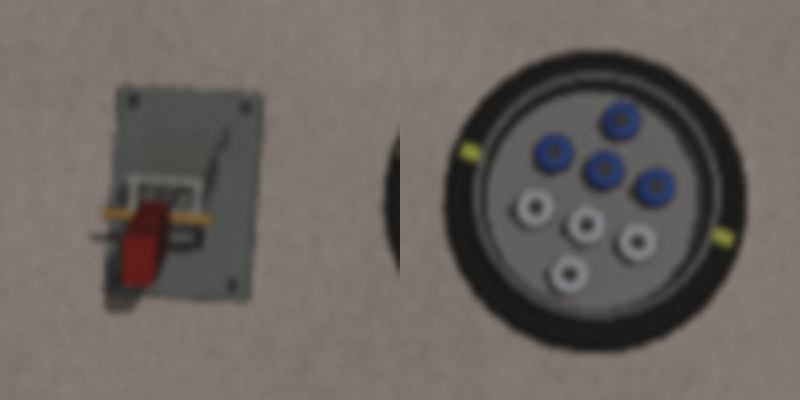

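View pics/t_b.png

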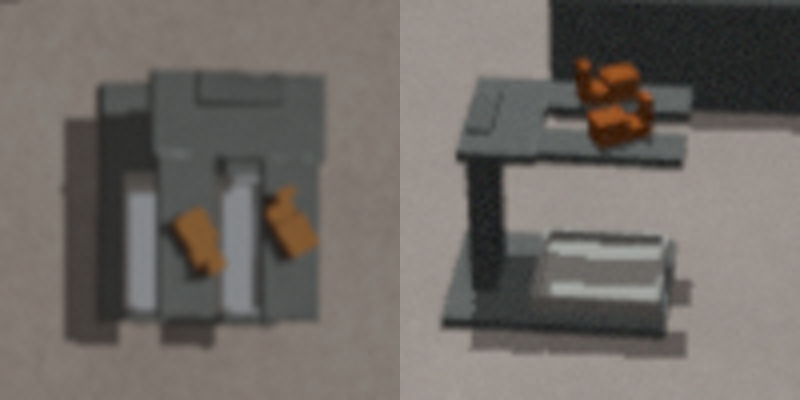

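View pics/s_a.png

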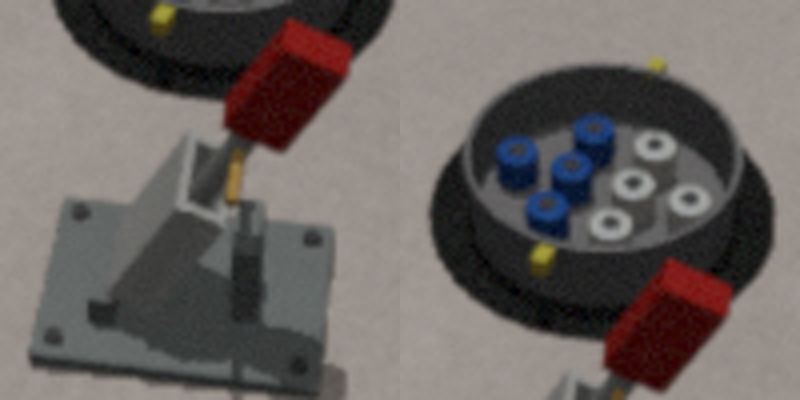

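Run:
```python
from workcell import r
from h import *
np.set_printoptions(precision=4,suppress=True)
t=r.capture("top"); s=r.capture("side")
f=lambda cx,cy,x0,y0:(x0+cx/4-0.375,y0+cy/4-0.375)
print("base corners z=.008"); 
for p in ((118,88),(262,93),(248,300)): print(pix2z(t,f(*p,190,205),.008))
print("handle top corners guess (bottom end)", )
print("pin ends z~.1"); 
for p in ((104,212),(212,220)): print(pix2z(t,f(*p,190,205),.095))
print("tabs z .04")
for p in ((470-400,152),(723-400,237)): print(pix2z(t,f(*p,275,205),.042))
print("inner floor circle centre", pix2z(t,f(195,200,275,205),.006))
print("beads")
for p in ((620,120),(554,153),(605,170),(656,187),(535,208),(586,224),(637,242),(569,273)): print(pix2z(t,f(p[0]-400,p[1],275,205),.028))
print("rack fork plate z .132 corners: ")
for p in ((150,72),(325,75),(317,320),(158,320),(222,155),(262,157),(218,320),(262,320)): print(pix2z(t,f(*p,410,180),.132))
print("cam top"); 
for p in ((200,238),(292,225)): print(pix2z(t,f(*p,410,180),.15))
#side triangulated tabs
S=lambda x,y,x0,y0:(x0+x/4-.375,y0+y/4-.375)
print(tri(t,f(70,152,275,205),s,S(142,258,285,225)),tri(t,f(323,237,275,205),s,S(257,65,285,225)))
```

```text
base corners z=.008
[0.626  0.2998 0.008 ]
[0.625  0.2104 0.008 ]
[0.4966 0.2145 0.008 ]
handle top corners guess (bottom end)
pin ends z~.1
[0.5417 0.2914 0.095 ]
[0.5385 0.2286 0.095 ]
tabs z .04
[0.5867 0.1164 0.042 ]
[ 0.5387 -0.0376  0.042 ]
inner floor circle centre [0.5625 0.0395 0.006 ]
beads
[0.61   0.0256 0.028 ]
[0.5888 0.0655 0.028 ]
[0.5791 0.0341 0.028 ]
[0.5694 0.0028 0.028 ]
[0.5548 0.0763 0.028 ]
[0.5457 0.045  0.028 ]
[0.5355 0.0138 0.028 ]
[0.5156 0.0547 0.028 ]
rack fork plate z .132 corners: 
[ 0.6894 -0.2402  0.132 ]
[ 0.6901 -0.3411  0.132 ]
[ 0.5486 -0.3349  0.132 ]
[ 0.5465 -0.2443  0.132 ]
[ 0.6421 -0.2814  0.132 ]
[ 0.6415 -0.3043  0.132 ]
[ 0.5473 -0.2784  0.132 ]
[ 0.5478 -0.3035  0.132 ]
cam top
[ 0.5918 -0.2641  0.15  ]
[ 0.6004 -0.3161  0.15  ]
(array([0.5889, 0.1166, 0.0377]), np.float64(0.0035741853127037376)) (array([ 0.5403, -0.0378,  0.0405]), np.float64(0.002977877341619188))
```

Request:
{"api": "servo_tool", "payload": {"series": [{"delta_pos": [50, -13, -12], "twist": 0, "gripper": 94}, {"delta_pos": [56, -13, -12], "twist": 0, "gripper": 94}, {"delta_pos": [56, -13, -12], "twist": 0, "gripper": 94}, {"delta_pos": [56, -13, -12], "twist": 0, "gripper": 94}, {"delta_pos": [56, -13, -12], "twist": 0, "gripper": 94}, {"delta_pos": [56, -13, -12], "twist": 0, "gripper": 94}, {"delta_pos": [56, -13, -12], "twist": 0, "gripper": 94}, {"delta_pos": [56, -13, 0], "twist": 8, "gripper": 94}]}}

```text
time: 1.25
position: [0.5475, -0.3093, 0.3015]
orientation: [3.141, -0.001, 0.131]
force: [-0.6, -1.2, 0.3]
grip_width: 0.0942
```

Request:
{"api": "servo_tool", "payload": {"series": [{"delta_pos": [50, -12, 0], "twist": 7.5, "gripper": 94}, {"delta_pos": [0, 0, 0], "twist": 0, "gripper": 94}]}}

```text
time: 1.5
position: [0.5959, -0.2899, 0.2987]
orientation: [-3.14, 0.002, 0.004]
force: [-0.1, -0.6, -0.3]
grip_width: 0.0937
```

```bash
cat > w.py <<'E'
import sys,pickle
from workcell import r
from h import *
o=r.observe(); c=r.capture("wrist"); n=sys.argv[1]
pickle.dump((o,c),open(f"{n}.pkl","wb")); print(o["position"],o["orientation"],o["time"],o["grip_width"])
cv2.imwrite(f"pics/{n}.png",cv2.resize(c["color"][:,:,::-1],(800,600),interpolation=cv2.INTER_CUBIC))
E
python3 w.py rack1
```

```text
[ 0.59594099 -0.28987477  0.29866159] [-3.14027919e+00  1.74158323e-03  3.93221998e-03] 1.5 0.09368816030235508
```

View pics/rack1.png

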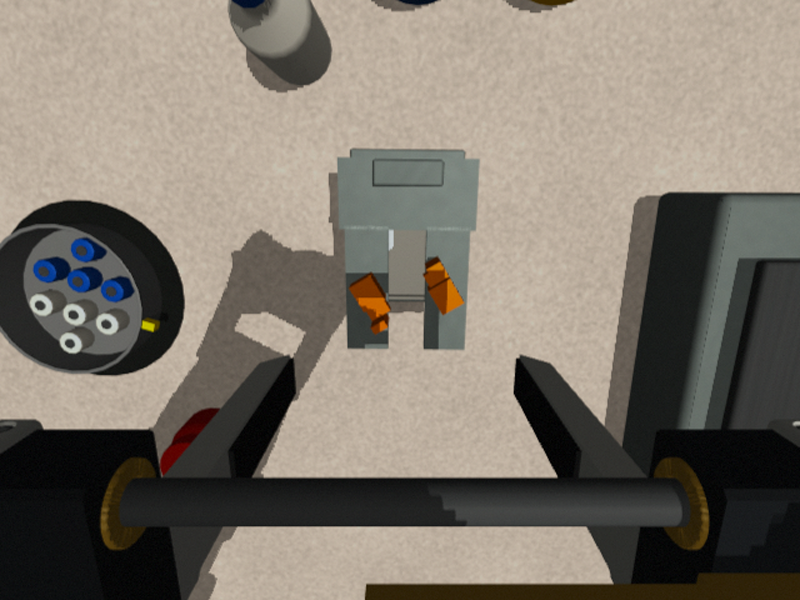

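Run:
```python
import pickle;from h import *
o,c=pickle.load(open("rack1.pkl","rb")); crop(c["color"],255,110,150,180,4,"pics/rack1c.png".replace("c.","z."))
i=cv2.imread("pics/rack1z.png"); print(i.shape); cv2.imwrite("pics/rack1z.png",i[120:720])
```

```text
(720, 600, 3)
```

View pics/rack1z.png

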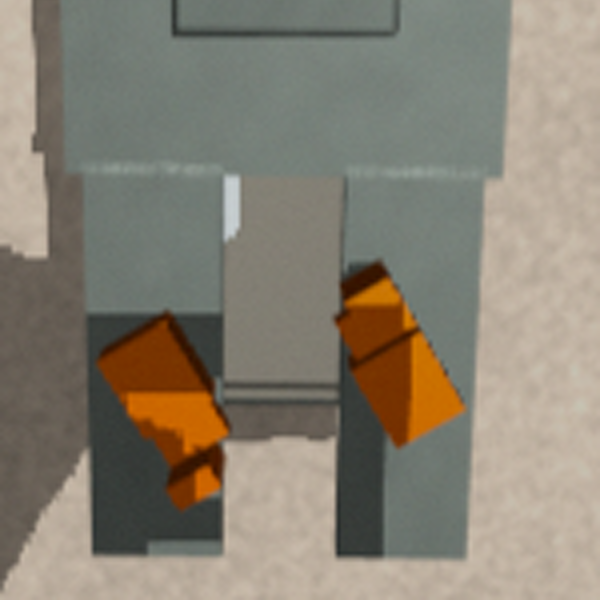

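Run:
```python
import pickle;from h import *
np.set_printoptions(precision=4,suppress=True)
o,c=pickle.load(open("rack1.pkl","rb"))
u=lambda p:(255+p[0]/4-.375,140+p[1]/4-.375)
for n,p in dict(lo=(93,553),li=(222,553),ri=(337,556),ro=(466,556),bl=(223,175),br=(346,177),obl=(83,178),obr=(485,180)).items(): print(n,pix2z(c,u(p),.132,o)[:2])
for p in ((168,315),(100,355),(228,432),(375,300),(465,408),(400,446),(335,318),(195,470),(355,363),(417,325)): print(p,pix2z(c,u(p),.150,o)[:2])
print("tub tab", pix2z(c,(149*.8,325*.8),.04,o))
```

```text
lo [ 0.5516 -0.2457]
li [ 0.5518 -0.2774]
ri [ 0.5512 -0.3056]
ro [ 0.5514 -0.3373]
bl [ 0.6435 -0.278 ]
br [ 0.6432 -0.3061]
obl [ 0.6426 -0.246 ]
obr [ 0.6427 -0.3378]
(168, 315) [ 0.6144 -0.2663]
(100, 355) [ 0.6052 -0.251 ]
(228, 432) [ 0.5875 -0.2795]
(375, 300) [ 0.618  -0.3121]
(465, 408) [ 0.5935 -0.3331]
(400, 446) [ 0.5845 -0.3186]
(335, 318) [ 0.6139 -0.3034]
(195, 470) [ 0.5785 -0.272 ]
(355, 363) [ 0.6037 -0.308 ]
(417, 325) [ 0.6125 -0.3216]
tub tab [ 0.5401 -0.0379  0.04  ]
```

Request:
{"api": "servo_tool", "payload": {"series": [{"delta_pos": [-6, -60, 0], "twist": 0, "gripper": 94}, {"delta_pos": [-6, -60, 0], "twist": 0, "gripper": 94}, {"delta_pos": [-6, -60, 0], "twist": 0, "gripper": 94}, {"delta_pos": [-6, -60, 0], "twist": 0, "gripper": 94}, {"delta_pos": [-6, -60, 0], "twist": 0, "gripper": 94}, {"delta_pos": [-6, -60, 0], "twist": 0, "gripper": 94}, {"delta_pos": [-6, -60, 0], "twist": 0, "gripper": 94}, {"delta_pos": [-6, -60, 0], "twist": 0, "gripper": 94}]}}

```text
time: 2.55
position: [0.5439, 0.1887, 0.301]
orientation: [-3.142, -0.001, 0.002]
force: [1.4, -0.5, 0.5]
grip_width: 0.0938
```

Request:
{"api": "servo_tool", "payload": {"series": [{"delta_pos": [-6, -30, 0], "twist": 0, "gripper": 60}, {"delta_pos": [0, 0, 0], "twist": 0, "gripper": 60}]}}

```text
time: 2.8
position: [0.538, 0.2186, 0.3006]
orientation: [-3.142, -0.0, 0.005]
force: [1.2, -0.6, 0.3]
grip_width: 0.0777
```

```bash
python3 w.py sl1
```

```text
[0.53797393 0.21856076 0.30060661] [-3.14157802e+00 -2.02184594e-04  4.86888649e-03] 2.8 0.07772831023855895
```

View pics/sl1.png

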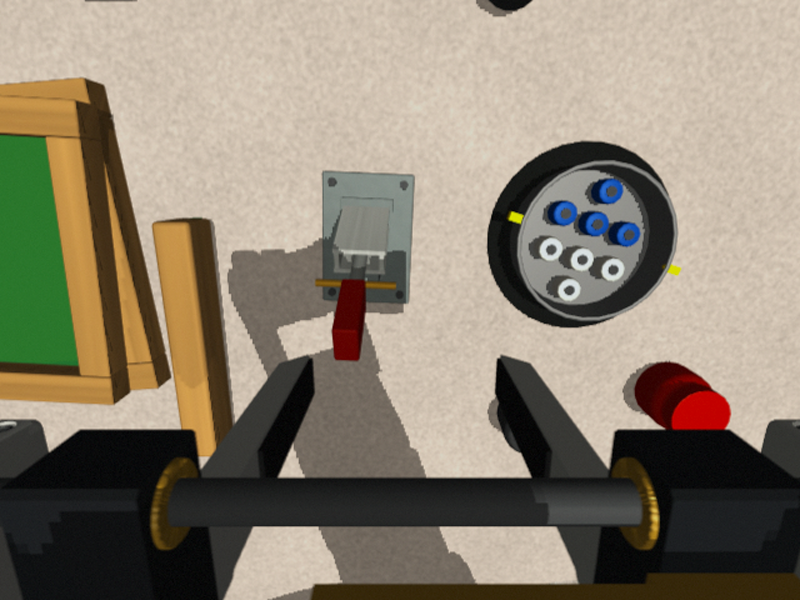

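Run:
```python
import pickle;from h import *
o,c=pickle.load(open("sl1.pkl","rb")); crop(c["color"],240,130,110,170,4,"pics/sl1z.png"); i=cv2.imread("pics/sl1z.png"); cv2.imwrite("pics/sl1z.png",i[:600]); cv2.imwrite("pics/sl1y.png",i[280:680])
crop(c["color"],380,105,180,150,4,"pics/sl1t.png")
```

```text
(no output)
```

View pics/sl1z.png

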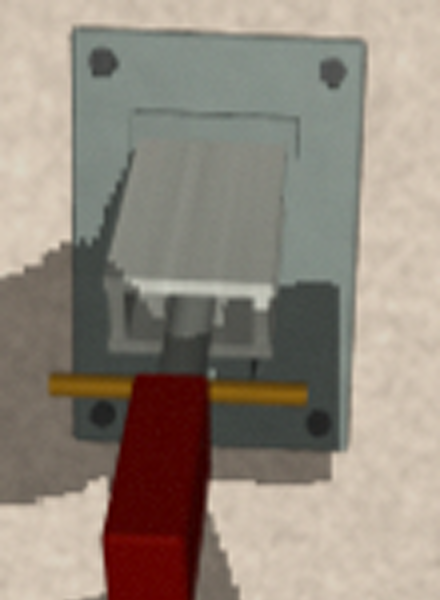

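View pics/sl1y.png

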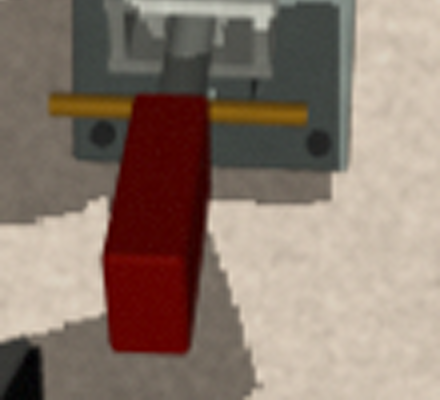

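View pics/sl1t.png

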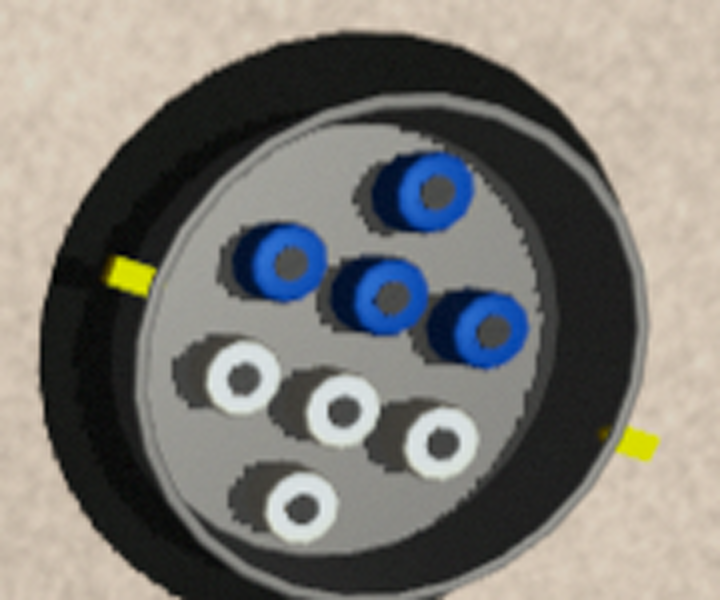

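Run:
```python
import pickle;from h import *
from workcell import r
from scipy.optimize import least_squares
np.set_printoptions(precision=4,suppress=True)
o,c=pickle.load(open("sl1.pkl","rb"))
u=lambda x,y:np.array((240+x/4-.375,130+y/4-.375))
obs=[((0,32,100),u(49,383)),((0,-32,100),u(307,394)),((15,9,170),u(105,535)),((15,-9,170),u(185,537)),((-15,-9,170),u(188,632)),((-15,9,170),u(113,630))]
def model(q):
    return R.from_euler("z",q[4])*R.from_euler("y",-q[3])
def f(q,full=False):
    Rm=model(q); e=[]
    for P,uv in obs: e+=list(proj(c,q[:3]+Rm.apply(np.array(P)-[0,0,100])/1000,o)-uv)
    return np.array(e+([] if full else [ (q[3]-.45)*20]))
s=least_squares(f,[.54,.26,.1,.45,0]); print(s.x, f(s.x,1))
Rm=model(s.x); print("origin",s.x[:3]+Rm.apply([0,0,-.1]),"handle",s.x[:3]+Rm.apply([0,0,.042]))
# tub ellipse: rim tabs
u2=lambda x,y:np.array((380+x/4-.375,105+y/4-.375))
for p in ((131,276),(640,443)): print("tab",pix2z(c,u2(*p),.041,o))
# rim outer points on z=.045 circle fit r=75
pts=np.array([pix2z(c,u2(*p),.045,o)[:2] for p in ((425,93),(645,300),(140,370),(600,190),(190,210),(310,115),(520,110),(560,560),(175,475))])
g=least_squares(lambda q:np.linalg.norm(pts-q[:2],axis=1)-q[2],[.56,.04,.075]); print("rim",g.x,g.fun)
for n,p in zip("bbbbwwww",((438,192),(291,263),(394,297),(494,330),(246,378),(345,411),(443,442),(303,508))): print(n,pix2z(c,u2(*p),.028,o)[:2])
# sleeve base
for p in ((74,29),(365,42),(345,449),(74,437)): print(pix2z(c,u(*p),.01,o)[:2])
```

```text
[ 0.5397  0.2578  0.1073  0.4549 -0.0332] [ 1.0852  0.0398 -0.5855 -0.2473 -0.9181 -0.2463  0.3525  0.0662  0.6906
  0.3126 -0.531   0.0627]
origin [0.5836 0.2564 0.0174] handle [0.5213 0.2585 0.145 ]
tab [0.5894 0.1154 0.041 ]
tab [ 0.5415 -0.0402  0.041 ]
rim [0.5641 0.0368 0.0752] [ 0.0008 -0.0033 -0.0002 -0.0034  0.0026  0.0021  0.0009  0.0055 -0.005 ]
b [0.6134 0.0238]
b [0.5927 0.0649]
b [0.583 0.033]
b [0.5734 0.0017]
w [0.5584 0.0751]
w [0.5486 0.0438]
w [0.5392 0.0126]
w [0.5181 0.0535]
[0.6299 0.2978]
[0.6267 0.2097]
[0.4993 0.2147]
[0.5027 0.3031]
```

Request:
{"api": "servo_tool", "payload": {"series": [{"delta_pos": [-17, -39.5, 0], "twist": 2.2, "gripper": 50}, {"delta_pos": [0, 0, 40], "twist": 0, "gripper": 50}, {"delta_pos": [0, 0, 40], "twist": 0, "gripper": 50}, {"delta_pos": [0, 0, 40], "twist": 0, "gripper": 50}, {"delta_pos": [0, 0, 30], "twist": 0, "gripper": 50}, {"delta_pos": [0, 0, 13], "twist": 0, "gripper": 50}]}}

```text
time: 3.6
position: [0.5216, 0.2555, 0.1362]
orientation: [3.141, 0.002, -0.038]
force: [-0.0, -0.5, 0.6]
grip_width: 0.05
```

```bash
python3 w.py sl2
python3 - <<'E'
from workcell import r
from h import *
c=r.capture("side"); crop(c["color"],270,240,160,150,4,"pics/sl2s.png")
E
```

```text
[0.52156063 0.25553157 0.13624681] [ 3.14068349e+00  1.57324288e-03 -3.77298956e-02] 3.6 0.04999004573934466
```

View pics/sl2.png

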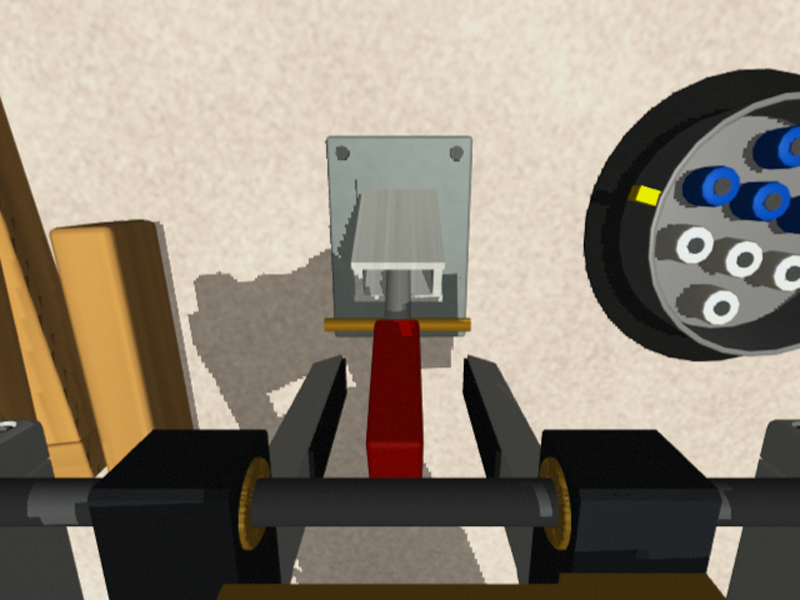

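View pics/sl2s.png

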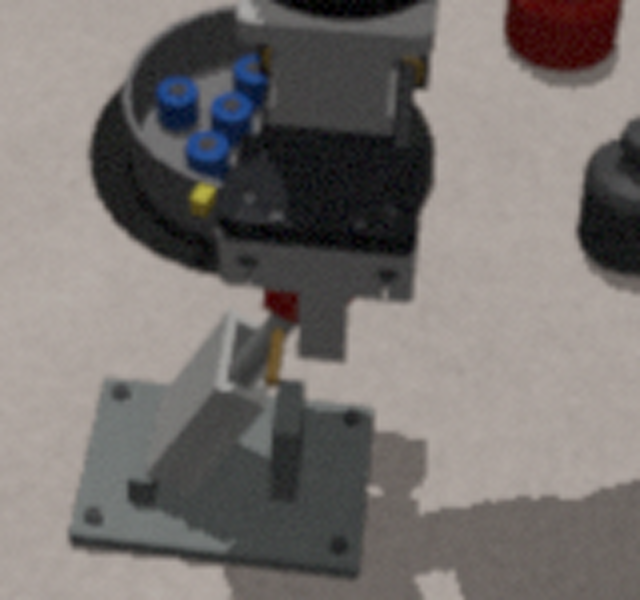

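Request:
{"api": "servo_tool", "payload": {"series": [{"delta_pos": [0, -1.5, 0], "twist": 0, "gripper": 0}, {"delta_pos": [0, 0, 0], "twist": 0, "gripper": 0}, {"delta_pos": [0, 0, 0], "twist": 0, "gripper": 0}, {"delta_pos": [0, 0, 0], "twist": 0, "gripper": 0}, {"delta_pos": [0, 0, 0], "twist": 0, "gripper": 0}, {"delta_pos": [0, 0, 0], "twist": 0, "gripper": 0}]}}

```text
time: 4.45
position: [0.5217, 0.259, 0.1379]
orientation: [-3.141, -0.0, -0.036]
force: [-2.0, -0.2, 5.7]
grip_width: 0.0179
```

Request:
{"api": "servo_tool", "payload": {"series": [{"delta_pos": [-2, 0, -4.2], "twist": 0, "gripper": 0}, {"delta_pos": [-4.3, 0, -9], "twist": 0, "gripper": 0}, {"delta_pos": [-4.3, 0, -9], "twist": 0, "gripper": 0}, {"delta_pos": [-4.3, 0, -9], "twist": 0, "gripper": 0}]}}

```text
time: 4.95
position: [0.5064, 0.2595, 0.1692]
orientation: [-3.142, -0.0, -0.036]
force: [3.0, -0.6, -1.9]
grip_width: 0.0179
```

Request:
{"api": "servo_tool", "payload": {"series": [{"delta_pos": [-4.3, 0, -9], "twist": 0, "gripper": 0}, {"delta_pos": [-4.3, 0, -9], "twist": 0, "gripper": 0}, {"delta_pos": [-4.3, 0, -9], "twist": 0, "gripper": 0}, {"delta_pos": [-4.3, 0, -9], "twist": 0, "gripper": 0}, {"delta_pos": [-4.3, 0, -9], "twist": 0, "gripper": 0}, {"delta_pos": [-4.3, 0, -9], "twist": 0, "gripper": 0}]}}

```text
time: 5.7
position: [0.4805, 0.2605, 0.2232]
orientation: [3.142, 0.0, -0.036]
force: [-0.7, -0.3, -1.9]
grip_width: 0.0178
```

```bash
python3 w.py sl3
python3 - <<'E'
from workcell import r
from h import *
c=r.capture("side"); crop(c["color"],270,240,160,150,4,"pics/sl3s.png"); print(r.observe())
E
```

```text
[0.48045948 0.26045394 0.22316118] [ 3.14150932e+00  4.79093205e-04 -3.60655162e-02] 5.7 0.017779718824148933
{'time': 5.8, 'qpos': array([4.29702734e-01, 2.86477035e-01, 1.52095528e+00, 1.04594746e-04,
       1.33278545e+00, 2.03641014e+00]), 'qvel': array([-0.00460374,  0.02075034,  0.01017493, -0.00215604, -0.02163475,
       -0.00411366]), 'effort': array([ 1.57662621e-01, -5.37996733e+01, -3.61000228e+01, -2.99857697e-02,
        1.75088109e-01,  5.38785558e-02]), 'position': array([0.48080063, 0.2606214 , 0.22380783]), 'orientation': array([-3.14088452e+00, -1.18286769e-03, -3.59360878e-02]), 'force': array([-0.1640319 ,  0.63146888, -2.24855117]), 'moment': array([0.01303437, 0.05763032, 0.01508903]), 'grip_width': 0.017532958063064118}
```

View pics/sl3.png

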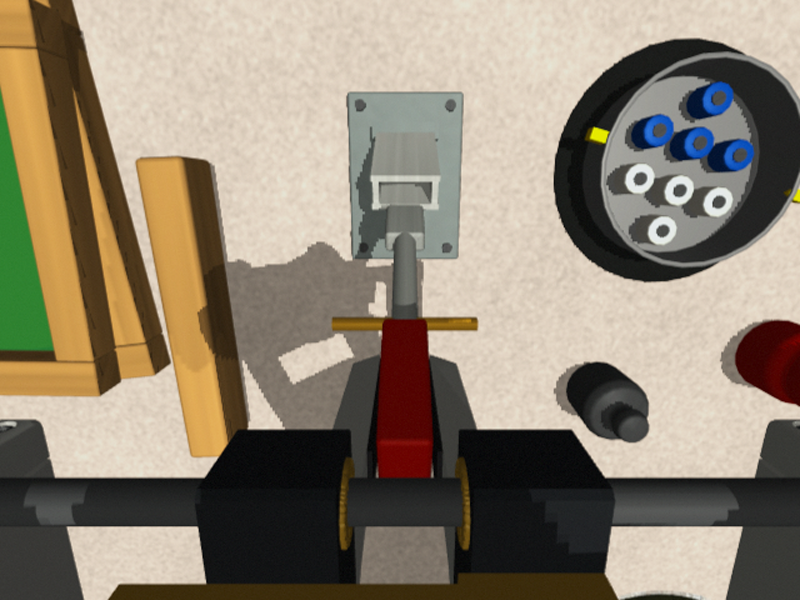

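View pics/sl3s.png

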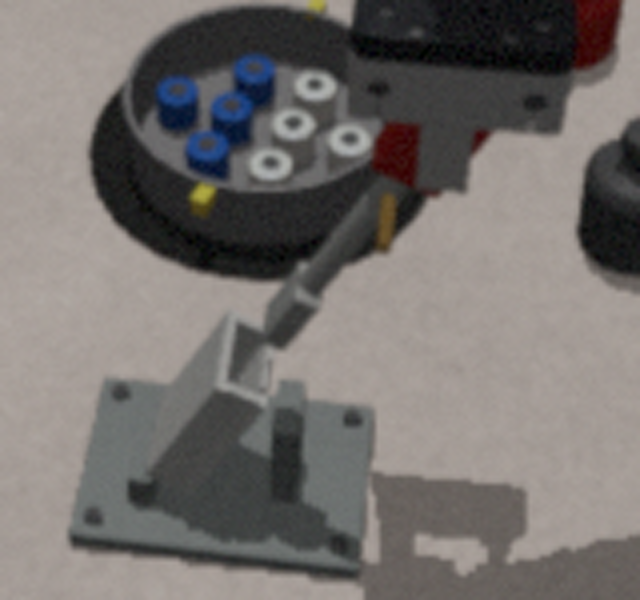

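Request:
{"api": "servo_tool", "payload": {"series": [{"delta_pos": [0, 0, -20], "twist": 0, "gripper": 0}, {"delta_pos": [10, 25, 0], "twist": 0, "gripper": 0}, {"delta_pos": [15, 38, 0], "twist": 0, "gripper": 0}, {"delta_pos": [15, 38, 0], "twist": 0, "gripper": 0}, {"delta_pos": [15, 38, 0], "twist": 0, "gripper": 0}, {"delta_pos": [15, 38, 0], "twist": 0, "gripper": 0}, {"delta_pos": [12, 30, 0], "twist": 0, "gripper": 0}, {"delta_pos": [8, 19, 0], "twist": 0, "gripper": 0}]}}

```text
time: 6.8
position: [0.5629, 0.03, 0.2423]
orientation: [3.142, 0.001, -0.037]
force: [0.4, 0.2, -1.8]
grip_width: 0.0179
```

Request:
{"api": "servo_tool", "payload": {"series": [{"delta_pos": [0, 0, 0], "twist": -10.7, "gripper": 0}, {"delta_pos": [0, 0, 0], "twist": -10.7, "gripper": 0}, {"delta_pos": [0, 0, 0], "twist": -10.7, "gripper": 0}, {"delta_pos": [0, 0, 0], "twist": -10.7, "gripper": 0}, {"delta_pos": [0, 0, 0], "twist": -10.7, "gripper": 0}, {"delta_pos": [0, 0, 0], "twist": -10.7, "gripper": 0}, {"delta_pos": [0, 0, 0], "twist": -10.7, "gripper": 0}]}}

```text
time: 7.68
position: [0.5627, 0.0317, 0.2425]
orientation: [-3.141, 0.0, 1.278]
force: [-0.1, -0.6, -2.9]
grip_width: 0.018
```

```bash
python3 w.py tub1
python3 - <<'E'
from workcell import r
from h import *
c=r.capture("side"); crop(c["color"],260,170,160,150,4,"pics/tub1s.png"); o=r.observe();print(o['force'],o['moment'])
E
```

```text
[0.56267386 0.03169006 0.24245875] [-3.14123856e+00  1.07865603e-06  1.27779655e+00] 7.675 0.017957054888770824
[-0.00888189  0.83513893 -0.96112781] [-0.03983395 -0.02589781 -0.00429672]
```

View pics/tub1.png

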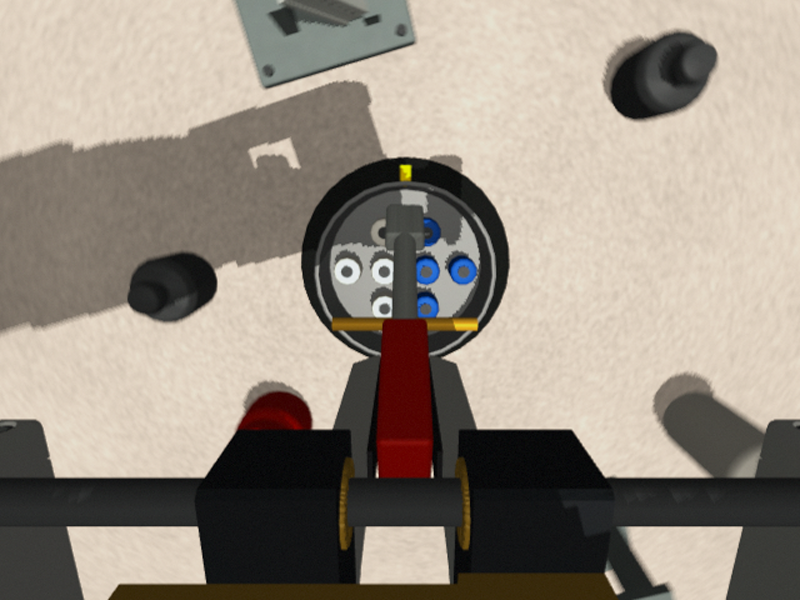

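View pics/tub1s.png

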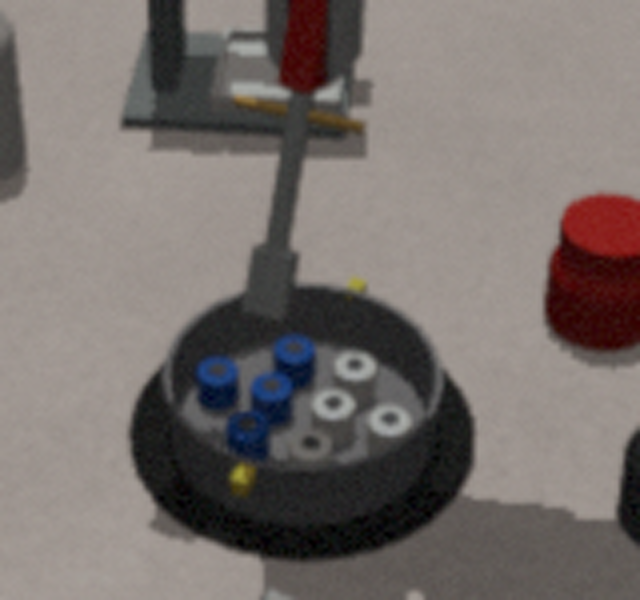

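Request:
{"api": "servo_tool", "payload": {"series": [{"delta_pos": [3, 0, 20], "twist": 0, "gripper": 0}, {"delta_pos": [0, 0, 25], "twist": 0, "gripper": 0}, {"delta_pos": [0, 0, 20], "twist": 0, "gripper": 0}, {"delta_pos": [0, 0, 15], "twist": 0, "gripper": 0}, {"delta_pos": [0, 0, 15], "twist": 0, "gripper": 0}, {"delta_pos": [0, 0, 10], "twist": 0, "gripper": 0}, {"delta_pos": [0, 0, 0], "twist": 0, "gripper": 0}]}}

```text
time: 8.65
position: [0.5634, 0.0342, 0.1371]
orientation: [-3.141, 0.0, 1.271]
force: [-0.3, -0.1, -1.4]
grip_width: 0.018
```

```bash
python3 w.py tub2
python3 - <<'E'
from workcell import r
from h import *
c=r.capture("side"); crop(c["color"],260,170,160,150,4,"pics/tub2s.png"); o=r.observe();print(o['force'],o['moment'])
E
```

```text
[0.56340286 0.03420246 0.13710883] [-3.14068118e+00  2.50881977e-04  1.27062820e+00] 8.65 0.017983101879628757
[ 0.00494611  0.75247737 -0.97687925] [-0.07343811 -0.03510158  0.00925094]
```

View pics/tub2.png

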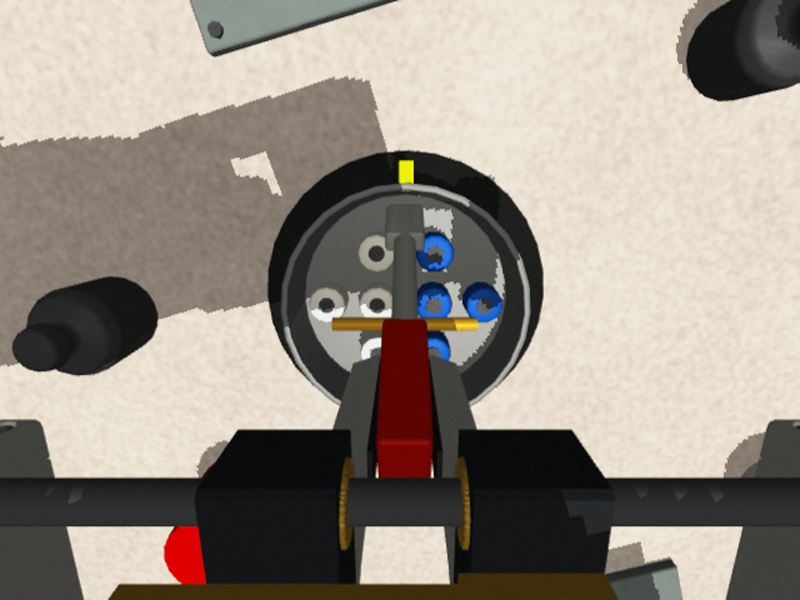

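View pics/tub2s.png

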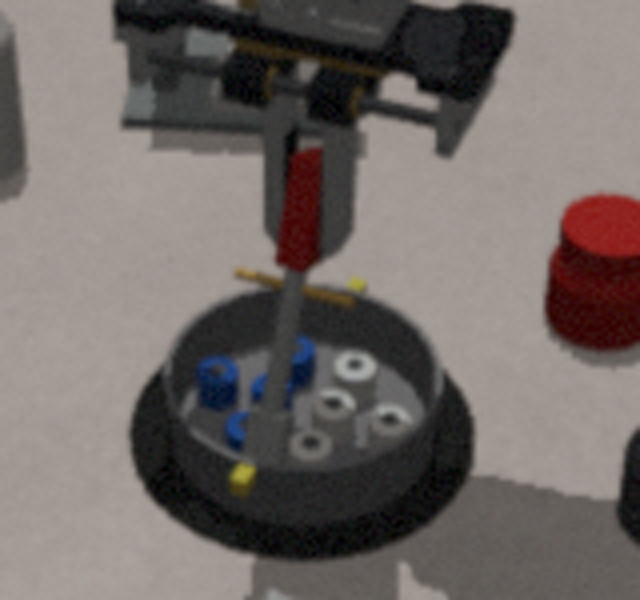

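Request:
{"api": "servo_tool", "payload": {"series": [{"delta_pos": [4, 0, 0], "twist": 0, "gripper": 0}, {"delta_pos": [4, 0, -1.5], "twist": 0, "gripper": 0}, {"delta_pos": [4, 0, -1.5], "twist": 0, "gripper": 0}, {"delta_pos": [4, 0, -1.5], "twist": 0, "gripper": 0}]}}

```text
time: 9.25
position: [0.5685, 0.0494, 0.1425]
orientation: [3.141, 0.0, 1.271]
force: [-2.2, -4.3, -0.3]
grip_width: 0.018
```

Request:
{"api": "servo_tool", "payload": {"series": [{"delta_pos": [5, 0, -2], "twist": 0, "gripper": 0}, {"delta_pos": [5, 0, -2], "twist": 0, "gripper": 0}, {"delta_pos": [5, 0, -1.5], "twist": 0, "gripper": 0}, {"delta_pos": [5, 0, -1.5], "twist": 0, "gripper": 0}, {"delta_pos": [5, 0, -1.2], "twist": 0, "gripper": 0}, {"delta_pos": [5, 0, -0.8], "twist": 0, "gripper": 0}]}}

```text
time: 10.0
position: [0.5772, 0.0784, 0.1512]
orientation: [-3.141, 0.0, 1.271]
force: [-1.0, -4.4, -2.6]
grip_width: 0.018
```

```bash
python3 w.py tub3
python3 - <<'E'
from workcell import r
from h import *
c=r.capture("side"); crop(c["color"],260,170,160,150,4,"pics/tub3s.png"); o=r.observe();print(o['force'],o['moment'])
E
```

```text
[0.57718816 0.07843696 0.15121696] [-3.14140358e+00  1.17733601e-04  1.27116570e+00] 10.0 0.01796078048984777
[-0.55951272 -1.77307047 -2.54433676] [-0.72294918 -0.05589913 -0.00143459]
```

View pics/tub3.png

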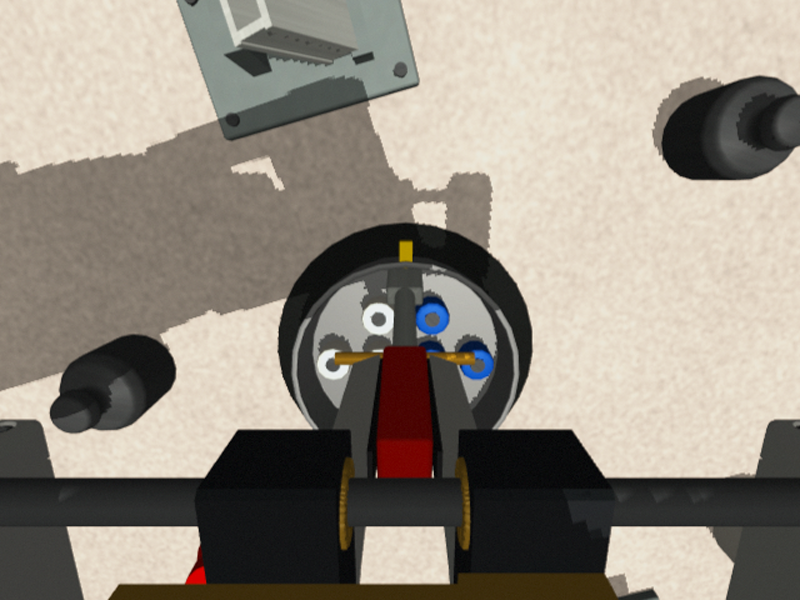

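View pics/tub3s.png

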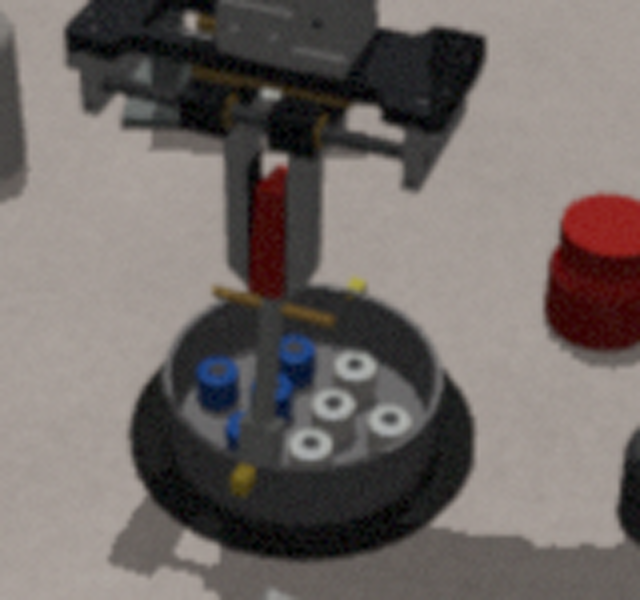

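```bash
cat > lean.py <<'E'
import sys,pickle
from h import *
def row(th,g,c,d):
    T=np.linalg.inv(c["T_tool_cam"]); p=T@np.array([d*np.sin(th),0,-.008+d*np.cos(th),1]); return (c["fy"]*p[1]/p[2]+c["cy"])/.8
if __name__=="__main__":
    o,c=pickle.load(open("tub3.pkl","rb"))
    for th in (0,.05,.1,.15,.2,.25,.3,.4,.455): print(th,row(th,0,c,.042),"tip",row(th,0,c,.142), "pinz",o["position"][2]+.008-.042*np.cos(th))
E
python3 lean.py
```

```text
0 355.4853210682595 tip 303.5173623623781 pinz 0.11721695863036086
0.05 351.37673091870465 tip 293.53868512701234 pinz 0.11726944769377229
0.1 347.33067226766167 tip 283.5586735480711 pinz 0.11742678368868378
0.15 343.35231438109565 tip 273.56973445133326 pinz 0.11768857335704709
0.2 339.4469884445295 tip 263.5644050961862 pinz 0.11805416236102872
0.25 335.62020600770103 tip 253.53535325045945 pinz 0.11852263691851378
0.3 331.8776768216945 tip 243.47538116340814 pinz 0.11909282608708541
0.4 324.6693100698158 tip 223.2346138499102 pinz 0.12053239688223968
0.455 320.8766097666495 tip 212.01766710094583 pinz 0.12148999544686129
```

Run:
```python
import pickle;from h import *
from workcell import r
o,c=pickle.load(open("tub3.pkl","rb")); crop(c["color"],255,180,140,130,5,"pics/tub3z.png")
T=np.linalg.inv(c["T_tool_cam"])
def pr(P):
    p=T@np.r_[P,1]; return np.array([c["fx"]*p[0]/p[2]+c["cx"],c["fy"]*p[1]/p[2]+c["cy"]])
for th in (0,.05,.1,.15,.2):
    ax=np.array([np.sin(th),0,np.cos(th)]); px=np.array([np.cos(th),0,-np.sin(th)])
    g=np.array([0,0,-.008])
    out=[]
    for nm,d,x,y in (("tipfar",.142,.006,.011),("blade top far",.108,.006,.011),("blade top near",.108,-.006,.011),("pin",.042,0,.032),("htop far",-.028,.015,.009),("htopnear",-.028,-.015,.009),("hbot far",.03,.015,.009)):
        out.append((nm,((pr(g+d*ax+x*px+np.array([0,y,0]))-[255,180])*5).round()))
    print(th,out)
```

```text
0 [('tipfar', array([405., 280.])), ('blade top far', array([412., 331.])), ('blade top near', array([411., 406.])), ('pin', array([608., 522.])), ('htop far', array([450., 660.])), ('htopnear', array([444., 988.])), ('hbot far', array([421., 434.]))]
0.05 [('tipfar', array([406., 240.])), ('blade top far', array([413., 298.])), ('blade top near', array([412., 372.])), ('pin', array([609., 506.])), ('htop far', array([451., 681.])), ('htopnear', array([443., 997.])), ('hbot far', array([421., 423.]))]
0.1 [('tipfar', array([406., 200.])), ('blade top far', array([413., 264.])), ('blade top near', array([412., 339.])), ('pin', array([610., 490.])), ('htop far', array([451., 701.])), ('htopnear', array([ 443., 1005.])), ('hbot far', array([422., 413.]))]
0.15 [('tipfar', array([407., 160.])), ('blade top far', array([414., 231.])), ('blade top near', array([413., 305.])), ('pin', array([611., 474.])), ('htop far', array([451., 721.])), ('htopnear', array([ 442., 1011.])), ('hbot far', array([422., 403.]))]
0.2 [('tipfar', array([408., 120.])), ('blade top far', array([415., 198.])), ('blade top near', array([413., 272.])), ('pin', array([612., 458.])), ('htop far', array([451., 742.])), ('htopnear', array([ 441., 1017.])), ('hbot far', array([423., 394.]))]
```

View pics/tub3z.png

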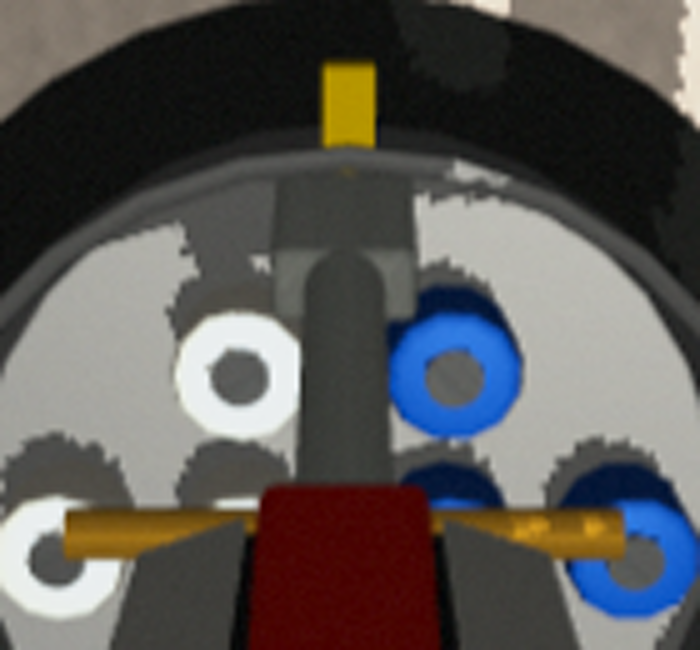

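```bash
cat > fit.py <<'E'
import pickle;from h import *
from scipy.optimize import least_squares
def fit(c,meas,prior=20.):
    """meas: list of (d from origin (mm up), x, y(toward image right +), (u,v) px, use_u) ; returns th, dx, dz of handle pt(142) rel grasp in tool"""
    T=np.linalg.inv(c["T_tool_cam"])
    def pr(P):
        p=T@np.r_[P,1]; return np.array([c["fx"]*p[0]/p[2]+c["cx"],c["fy"]*p[1]/p[2]+c["cy"]])
    def f(q):
        th,dx,dz=q; ax=np.array([np.sin(th),0,np.cos(th)]); px=np.array([np.cos(th),0,-np.sin(th)])
        e=[]
        for z,x,v in meas:
            P=np.array([dx,0,-.008+dz])+(.142-z/1000)*ax+x/1000*px
            e.append(pr(P)[1]-v)
        return np.array(e+[dz*prior*10,dx*prior])
    s=least_squares(f,[.2,0,0]); return s.x,s.fun
if __name__=="__main__":
    o,c=pickle.load(open("tub3.pkl","rb"))
    v=lambda y:180+y/5-.4
    print(fit(c,[(34,6,v(250)),(34,-6,v(318)),(0,6,v(175)),(100,0,v(535)),(112,15,v(485))]))
    o,c=pickle.load(open("sl3.pkl","rb"))
    print("sl3",fit(c,[(34,6,208*.8),(100,0,324*.8),(0,6,180*.8),(112,15,320*.8)]))
E
python3 fit.py; python3 -c "
import pickle;from h import *
o,c=pickle.load(open('sl3.pkl','rb')); crop(c['color'],255,130,140,150,5,'pics/sl3z.png'); cv2.imwrite('pics/sl3z.png',cv2.imread('pics/sl3z.png')[150:])"
```

```text
(array([ 0.22484211, -0.01098094,  0.00162161]), array([ 0.76759279,  1.34975328, -1.6535902 , -0.01236775, -0.42049196,
        0.32432218, -0.21961878]))
sl3 (array([ 0.59337332, -0.0008966 , -0.01007556]), array([ 4.71075682, -2.24758862, -2.98036406,  0.47648658, -2.01511272,
       -0.01793193]))
```

View pics/sl3z.png

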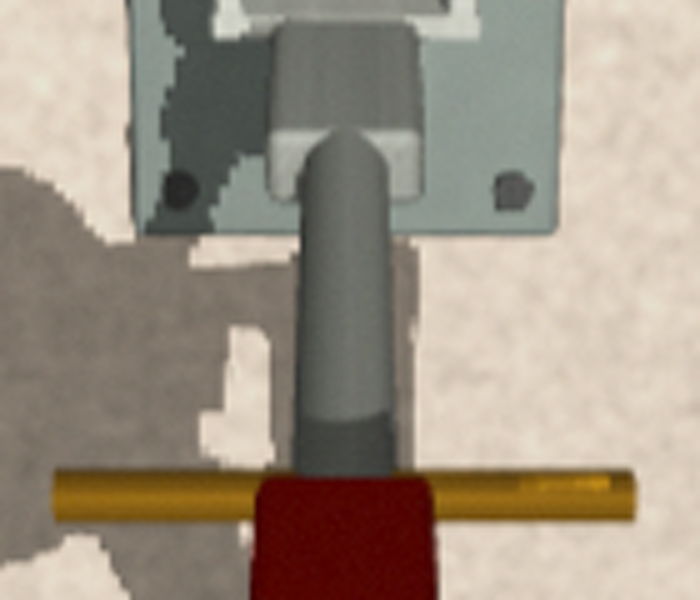

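Run:
```python
from fit import *
v=lambda y:130+(y+150)/5-.4
o,c=pickle.load(open("sl3.pkl","rb"))
m=[(0,6,v(24)),(34,6,v(132)),(34,-6,v(200)),(100,0,v(495)),(112,15,v(478))]
for p in (20,2,.2): print("sl3",fit(c,m,p))
o,c=pickle.load(open("tub3.pkl","rb"))
v=lambda y:180+y/5-.4
m=[(34,6,v(250)),(34,-6,v(318)),(0,6,v(175)),(100,0,v(535)),(112,15,v(485))]
for p in (20,2,.2): print("tub3",fit(c,m,p))
```

```text
sl3 (array([ 0.47627908, -0.00231328,  0.00227799]), array([-1.90476558,  0.92699468,  1.48022061,  0.34291266, -0.76953983,
        0.45559888, -0.04626566]))
sl3 (array([ 0.50209305, -0.00585237,  0.01254503]), array([-1.79006241,  1.31111014,  1.14602329, -0.2843608 , -0.33753508,
        0.25090055, -0.01170474]))
sl3 (array([ 0.50378217, -0.00608199,  0.01321272]), array([-1.78282606e+00,  1.33532165e+00,  1.12491184e+00, -3.23372884e-01,
       -3.10742762e-01,  2.64254446e-02, -1.21639753e-03]))
tub3 (array([ 0.22484211, -0.01098094,  0.00162161]), array([ 0.76759279,  1.34975328, -1.6535902 , -0.01236775, -0.42049196,
        0.32432218, -0.21961878]))
tub3 (array([ 0.23901506, -0.014287  ,  0.009584  ]), array([ 1.00394445,  1.0951819 , -1.52569882, -0.48731355, -0.06723964,
        0.19168006, -0.028574  ]))
tub3 (array([ 0.23997487, -0.01451022,  0.01012204]), array([ 1.01945535,  1.07842612, -1.51728098, -0.51825314, -0.0443588 ,
        0.02024409, -0.00290204]))
```

Request:
{"api": "servo_tool", "payload": {"series": [{"delta_pos": [-6, 0, 2], "twist": 0, "gripper": 0}, {"delta_pos": [-5, 0, 2], "twist": 0, "gripper": 0}, {"delta_pos": [0, 0, 2], "twist": 0, "gripper": 0}, {"delta_pos": [0, 0, 0], "twist": 0, "gripper": 0}]}}

```text
time: 10.6
position: [0.5739, 0.0676, 0.145]
orientation: [-3.141, -0.0, 1.271]
force: [0.7, 0.0, -2.2]
grip_width: 0.0174
```

```bash
python3 w.py tub4
python3 - <<'E'
import pickle
from workcell import r
from h import *
o,c=pickle.load(open("tub4.pkl","rb")); crop(c["color"],245,160,160,150,5,"pics/tub4z.png")
o=r.observe();print(o['force'],o['moment'])
E
```

```text
[0.57386033 0.06759858 0.145004  ] [-3.14135317e+00 -1.36408657e-04  1.27086734e+00] 10.6 0.017435726643437663
[-0.25990221 -1.17932949 -1.42418342] [-0.04658952 -0.07134391  0.01977141]
```

View pics/tub4z.png

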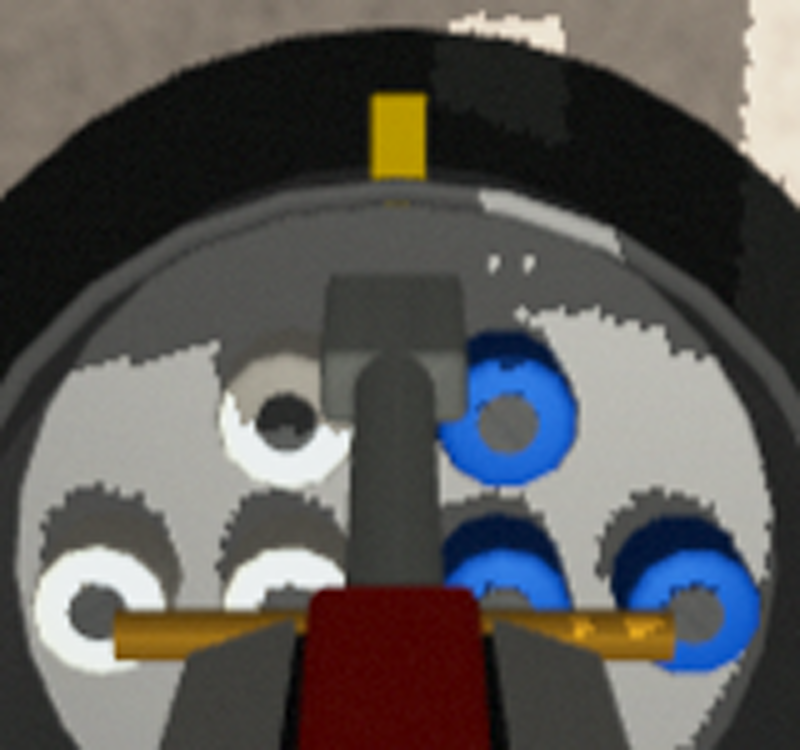

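Request:
{"api": "servo_tool", "payload": {"series": [{"delta_pos": [-1.7, 12.9, 2], "twist": 0, "gripper": 0}, {"delta_pos": [-5, 12.1, 0], "twist": 0, "gripper": 0}, {"delta_pos": [-7.9, 10.4, 0], "twist": 0, "gripper": 0}, {"delta_pos": [-10.4, 7.9, 0], "twist": 0, "gripper": 0}, {"delta_pos": [-12.1, 5, 0], "twist": 0, "gripper": 0}, {"delta_pos": [-12.9, 1.7, 0], "twist": 0, "gripper": 0}]}}

```text
time: 11.4
position: [0.6068, 0.0041, 0.1431]
orientation: [-3.142, 0.0, 1.271]
force: [0.3, 0.5, -1.9]
grip_width: 0.0177
```

```bash
python3 w.py tub5
python3 - <<'E'
import pickle
from workcell import r
from h import *
o,c=pickle.load(open("tub5.pkl","rb")); crop(c["color"],245,160,160,150,5,"pics/tub5z.png")
c=r.capture("side"); crop(c["color"],260,170,160,150,4,"pics/tub5s.png")
o=r.observe();print(o['force'],o['moment'])
E
```

```text
[0.60678801 0.0040542  0.14310878] [-3.14152796e+00  5.34908434e-05  1.27089704e+00] 11.4 0.0177277505457432
[-0.58347908  0.45770773 -1.31936537] [ 0.00506695 -0.03186737 -0.03585941]
```

View pics/tub5z.png

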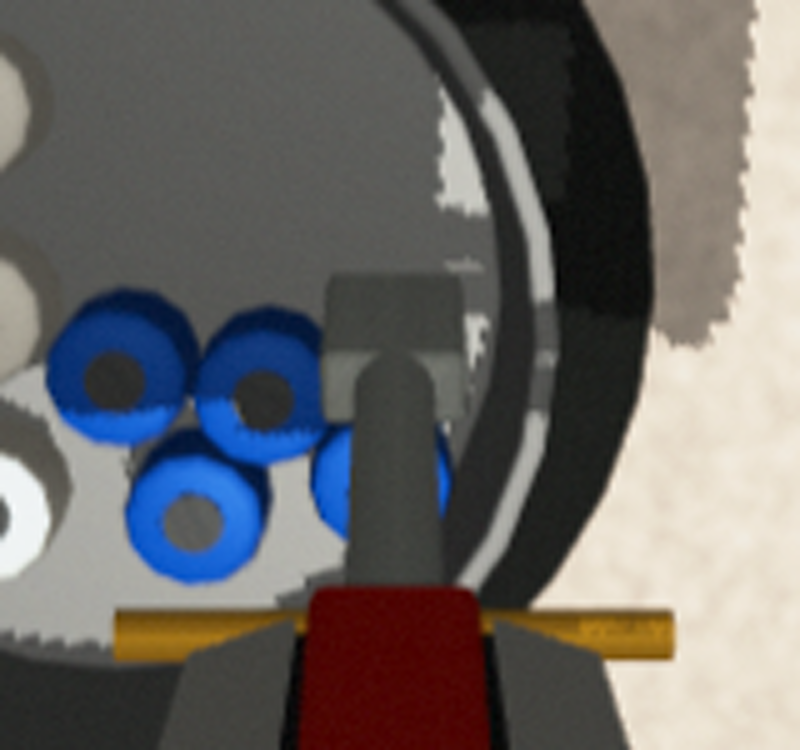

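View pics/tub5s.png

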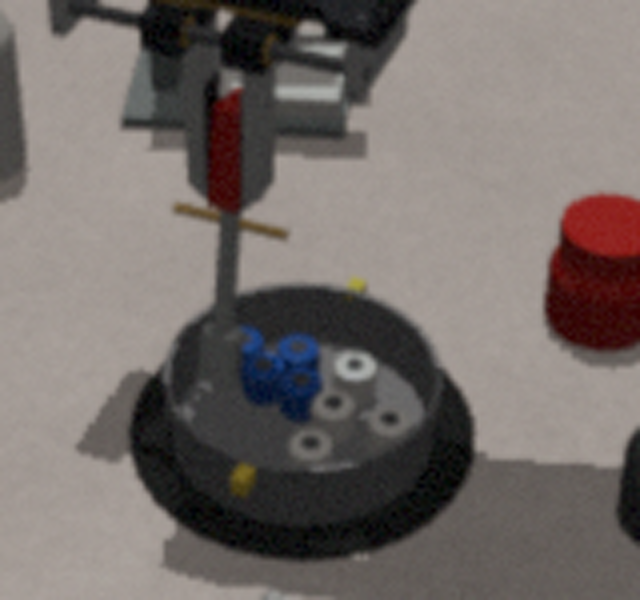

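Request:
{"api": "servo_tool", "payload": {"series": [{"delta_pos": [-12.5, -1.7, 0], "twist": 0, "gripper": 0}, {"delta_pos": [-11.5, -5, 0], "twist": 0, "gripper": 0}, {"delta_pos": [-10, -7.9, 0], "twist": 0, "gripper": 0}, {"delta_pos": [-7.5, -10.4, 0], "twist": 0, "gripper": 0}, {"delta_pos": [-4.8, -12.1, 0], "twist": 0, "gripper": 0}, {"delta_pos": [-1.5, -12.9, 0], "twist": 0, "gripper": 0}]}}

```text
time: 12.25
position: [0.5439, -0.0263, 0.1432]
orientation: [3.141, 0.001, 1.271]
force: [1.0, 0.3, -1.5]
grip_width: 0.018
```

Request:
{"api": "servo_tool", "payload": {"series": [{"delta_pos": [1.7, -12.9, 0], "twist": 0, "gripper": 0}, {"delta_pos": [5, -12.1, 0], "twist": 0, "gripper": 0}, {"delta_pos": [7.9, -10.4, 0], "twist": 0, "gripper": 0}, {"delta_pos": [10.4, -7.9, 0], "twist": 0, "gripper": 0}, {"delta_pos": [12.1, -5, 0], "twist": 0, "gripper": 0}, {"delta_pos": [12.9, -1.7, 0], "twist": 0, "gripper": 0}]}}

```text
time: 13.0
position: [0.5139, 0.0363, 0.1448]
orientation: [3.134, 0.001, 1.271]
force: [9.1, -7.0, 3.6]
grip_width: 0.0223
```

```bash
cat > look.py <<'E'
import sys,pickle
from workcell import r
from h import *
n=sys.argv[1]
o=r.observe(); c=r.capture("wrist"); pickle.dump((o,c),open(f"{n}.pkl","wb"))
a=cv2.resize(c["color"][130:330,205:445],(480,400)) 
s=r.capture("side"); b=cv2.resize(s["color"][190:290,280:360+5],(340,400),interpolation=cv2.INTER_CUBIC)
cv2.imwrite(f"pics/{n}.png",np.hstack([a,b])[:,:760,::-1] if 0 else np.hstack([a,b[:, :320]])[:,:,::-1])
o=r.observe(); print(o["time"],o["position"],o["orientation"][2],"F",o["force"],"M",o["moment"],o["grip_width"])
E
python3 look.py st1
```

```text
13.1 [0.51396183 0.03686927 0.14456684] 1.2720920132892255 F [10.16052205 -5.89839327  1.17679912] M [-1.79748039 -3.06322584 -0.21491719] 0.022074472660323672
```

View pics/st1.png

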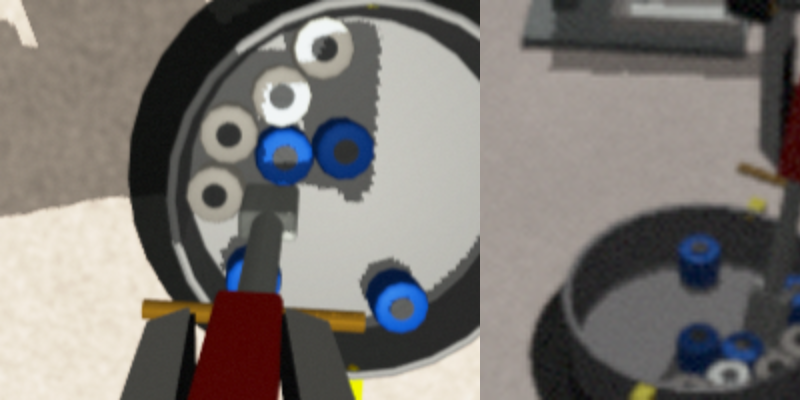

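Request:
{"api": "servo_tool", "payload": {"series": [{"delta_pos": [0, 5, 0], "twist": 0, "gripper": 0}, {"delta_pos": [0, 5, 0], "twist": 0, "gripper": 0}, {"delta_pos": [0, 0, 0], "twist": 0, "gripper": 0}]}}

```text
time: 13.48
position: [0.523, 0.0335, 0.144]
orientation: [3.137, 0.0, 1.271]
force: [7.6, -3.3, 1.5]
grip_width: 0.0189
```

```bash
python3 look.py st2
```

```text
13.575 [0.52290158 0.03346697 0.14409746] 1.2713214554877772 F [ 7.59758989 -3.86577418  1.07757902] M [-1.10929829 -2.44272132 -0.12888425] 0.01916163008283993
```

View pics/st2.png

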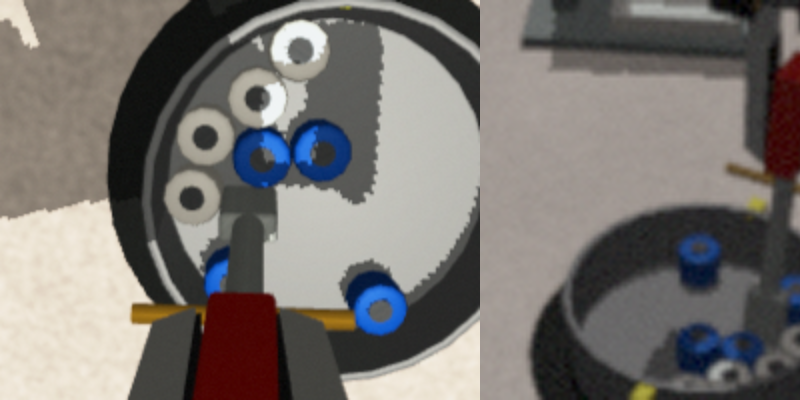

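Request:
{"api": "servo_tool", "payload": {"series": [{"delta_pos": [0, 5, 0], "twist": 0, "gripper": 0}, {"delta_pos": [0, 5, 0], "twist": 0, "gripper": 0}, {"delta_pos": [0, 0, 0], "twist": 0, "gripper": 0}]}}

```text
time: 13.95
position: [0.5307, 0.031, 0.1428]
orientation: [-3.14, 0.0, 1.271]
force: [0.3, -0.8, -2.0]
grip_width: 0.0178
```

```bash
python3 look.py st3
```

```text
14.05 [0.53069383 0.03101051 0.14284132] 1.2713033816843429 F [ 0.77611615  1.14259364 -2.43777585] M [-0.11571642  0.00147982 -0.01775552] 0.017798410524155466
```

View pics/st3.png

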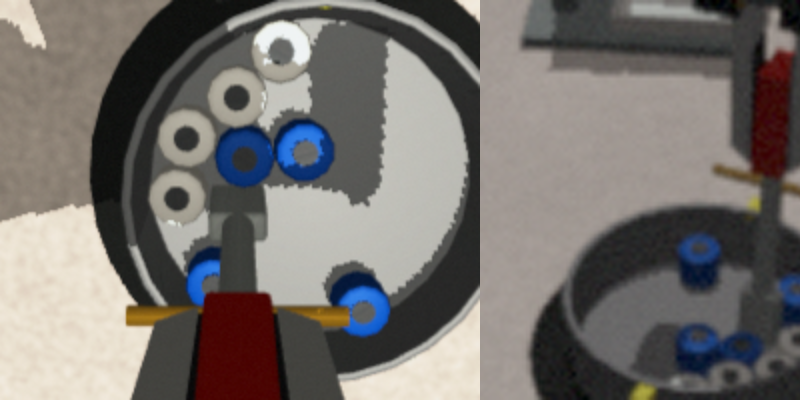

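Request:
{"api": "servo_tool", "payload": {"series": [{"delta_pos": [10.7, 2.1, 0], "twist": 0, "gripper": 0}, {"delta_pos": [9.1, 6.1, 0], "twist": 0, "gripper": 0}, {"delta_pos": [6.1, 9.1, 0], "twist": 0, "gripper": 0}, {"delta_pos": [2.1, 10.7, 0], "twist": 0, "gripper": 0}]}}

```text
time: 14.55
position: [0.567, 0.0497, 0.143]
orientation: [-3.141, -0.0, 1.272]
force: [-0.2, 0.0, -2.1]
grip_width: 0.0177
```

```bash
python3 look.py st4
```

```text
14.65 [0.56711784 0.04919912 0.1429004 ] 1.2710304905881225 F [ 0.09834891  0.30122959 -1.59584601] M [-0.02921092 -0.08799955  0.00056809] 0.017495244554301796
```

View pics/st4.png

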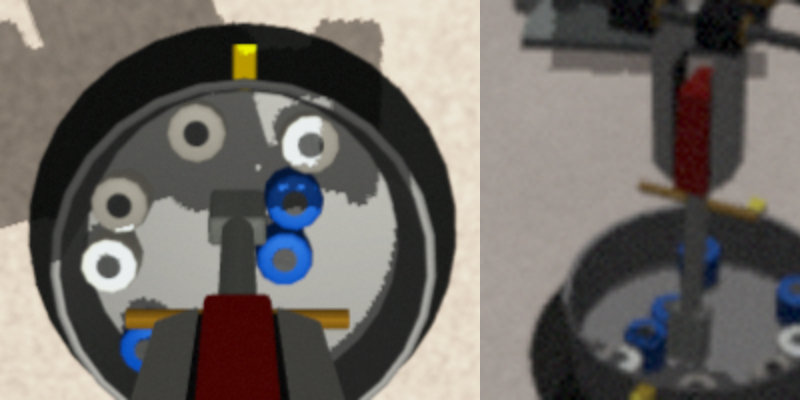

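Request:
{"api": "servo_tool", "payload": {"series": [{"delta_pos": [-2.1, 10.7, 0], "twist": 0, "gripper": 0}, {"delta_pos": [-6.1, 9.1, 0], "twist": 0, "gripper": 0}, {"delta_pos": [-9.1, 6.1, 0], "twist": 0, "gripper": 0}, {"delta_pos": [-10.7, 2.1, 0], "twist": 0, "gripper": 0}]}}

```text
time: 15.15
position: [0.5847, 0.0133, 0.143]
orientation: [-3.141, 0.0, 1.271]
force: [0.2, 0.5, -1.8]
grip_width: 0.0178
```

Request:
{"api": "servo_tool", "payload": {"series": [{"delta_pos": [-10.7, -2.1, 0], "twist": 0, "gripper": 0}, {"delta_pos": [-9.1, -6.1, 0], "twist": 0, "gripper": 0}, {"delta_pos": [-6.1, -9.1, 0], "twist": 0, "gripper": 0}, {"delta_pos": [-2.1, -10.7, 0], "twist": 0, "gripper": 0}]}}

```text
time: 15.65
position: [0.5487, -0.0042, 0.1432]
orientation: [-3.141, -0.0, 1.271]
force: [0.2, 2.7, -0.2]
grip_width: 0.0178
```

```bash
python3 look.py st5
```

```text
15.75 [ 0.5484553  -0.00399249  0.14322164] 1.2715035329923148 F [ 0.06187071  2.83299591 -0.28770394] M [ 0.68347923 -0.09533274 -0.00862276] 0.017590277926801363
```

View pics/st5.png

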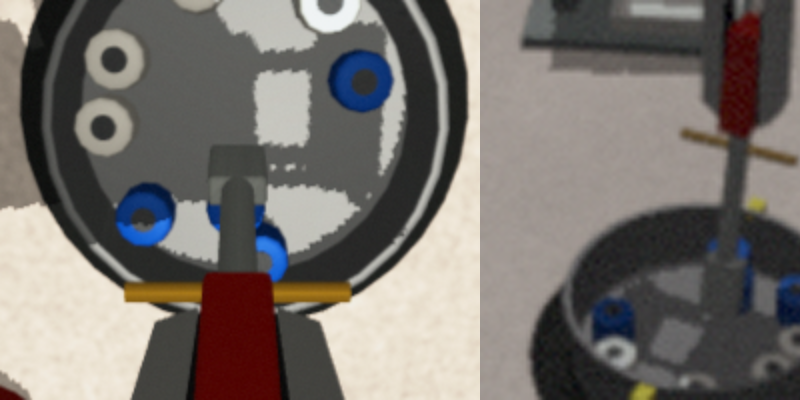

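Run:
```python
from fit import *
o,c=pickle.load(open("st5.pkl","rb"))
v=lambda y:130+y/2
print(fit(c,[(0,6,v(147)),(34,6,v(178)),(34,-6,v(205)),(100,0,v(292)),(112,15,v(274))],10))
o,c=pickle.load(open("st4.pkl","rb"))
print(fit(c,[(0,6,v(190)),(34,6,v(217)),(34,-6,v(243)),(100,0,v(318)),(112,15,v(295))],10))
```

```text
(array([ 0.2666991 , -0.00809945,  0.00764687]), array([-1.56679343,  0.74389209,  1.21602812,  0.19437012, -0.54979651,
        0.76468691, -0.08099452]))
(array([ 0.15766349, -0.01240642,  0.00767766]), array([-1.36382293,  0.36288905,  1.35140254,  0.06009099, -0.3839076 ,
        0.76776558, -0.12406418]))
```

Request:
{"api": "servo_tool", "payload": {"series": [{"delta_pos": [2, -8, 0], "twist": 0, "gripper": 0}, {"delta_pos": [3, -8, 0], "twist": 0, "gripper": 0}, {"delta_pos": [6, -6, 0], "twist": 0, "gripper": 0}, {"delta_pos": [8, -2, 0], "twist": 0, "gripper": 0}]}}

```text
time: 16.25
position: [0.5321, 0.0216, 0.1432]
orientation: [3.142, 0.0, 1.271]
force: [0.4, 0.3, -0.7]
grip_width: 0.0182
```

```bash
python3 look.py st6
```

```text
16.35 [0.53239258 0.02190149 0.14317828] 1.2720039217113586 F [ 1.10141638  0.49675052 -1.5991954 ] M [-0.09206636 -0.07088561  0.05263166] 0.017987708979833227
```

View pics/st6.png

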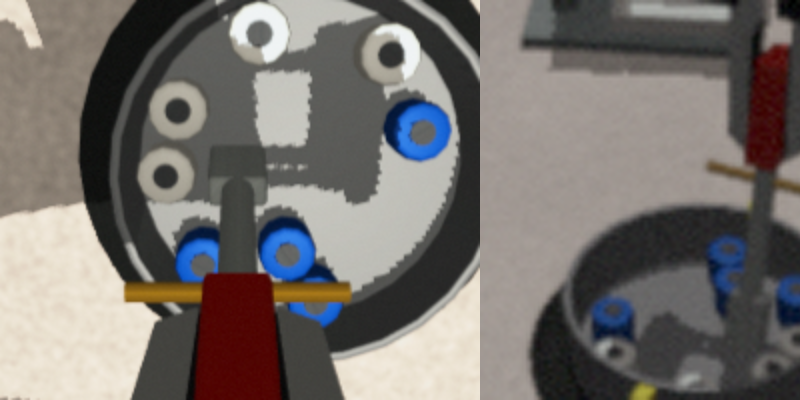

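Request:
{"api": "servo_tool", "payload": {"series": [{"delta_pos": [9, 3, 0], "twist": 0, "gripper": 0}, {"delta_pos": [8, 6, 0], "twist": 0, "gripper": 0}, {"delta_pos": [5, 8, 0], "twist": 0, "gripper": 0}, {"delta_pos": [2, 9, 0], "twist": 0, "gripper": 0}, {"delta_pos": [-2, 9, 0], "twist": 0, "gripper": 0}, {"delta_pos": [-6, 8, 0], "twist": 0, "gripper": 0}, {"delta_pos": [-8, 5, 0], "twist": 0, "gripper": 0}, {"delta_pos": [-9, 2, 0], "twist": 0, "gripper": 0}]}}

```text
time: 17.35
position: [0.5797, 0.0044, 0.1431]
orientation: [-3.141, 0.0, 1.271]
force: [0.1, 0.4, -1.5]
grip_width: 0.0179
```

```bash
python3 look.py st7
```

```text
17.45 [0.57956769 0.00421986 0.14317381] 1.269974988731898 F [-0.34892209  0.83646214 -1.9103314 ] M [-0.01778387 -0.0852092   0.03556444] 0.01817701109892742
```

View pics/st7.png

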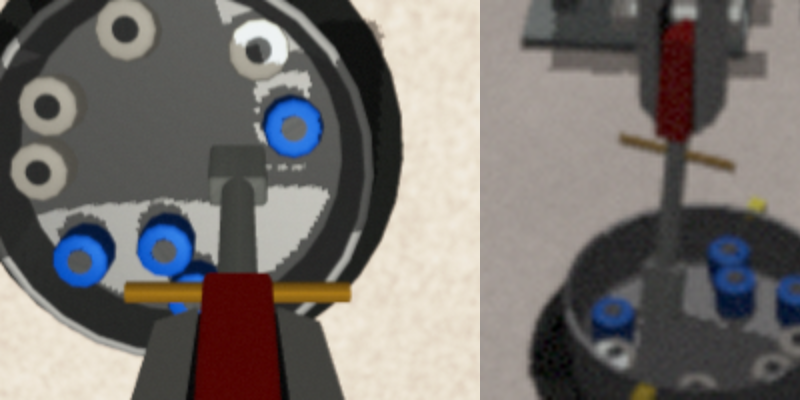

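Request:
{"api": "servo_tool", "payload": {"series": [{"delta_pos": [-9, -2, 1.5], "twist": 0, "gripper": 0}, {"delta_pos": [-6, -6, 1.5], "twist": 0, "gripper": 0}, {"delta_pos": [0, 0, 0], "twist": 0, "gripper": 0}]}}

```text
time: 17.82
position: [0.5671, -0.0069, 0.1401]
orientation: [-3.141, 0.0, 1.271]
force: [1.0, 0.4, -1.5]
grip_width: 0.0177
```

```bash
python3 look.py st8;python3 - <<'E'
from workcell import r
from h import *
s=r.capture("side"); crop(s["color"],290,190,110,100,6,"pics/st8s.png")
E
```

```text
17.925 [ 0.5676622  -0.00657727  0.14033876] 1.2711252569370477 F [-0.16632176  0.30242671 -1.42715105] M [-0.0361569  -0.06174036  0.02929115] 0.01796752621860903
```

View pics/st8s.png

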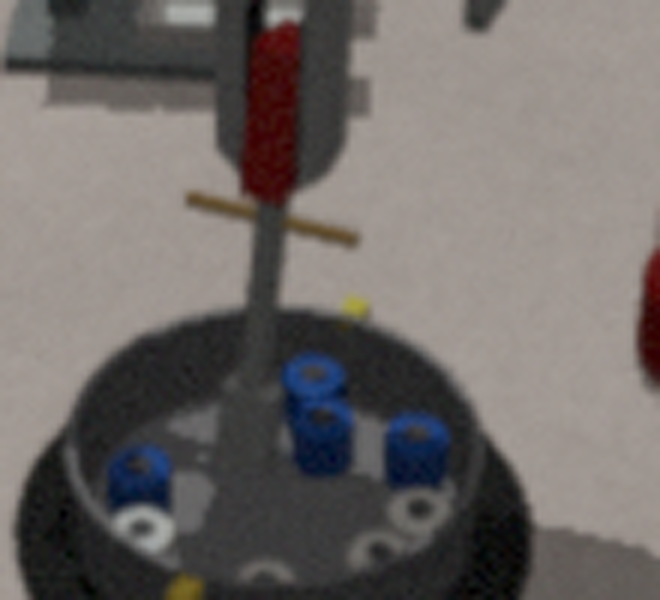

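View pics/st8.png

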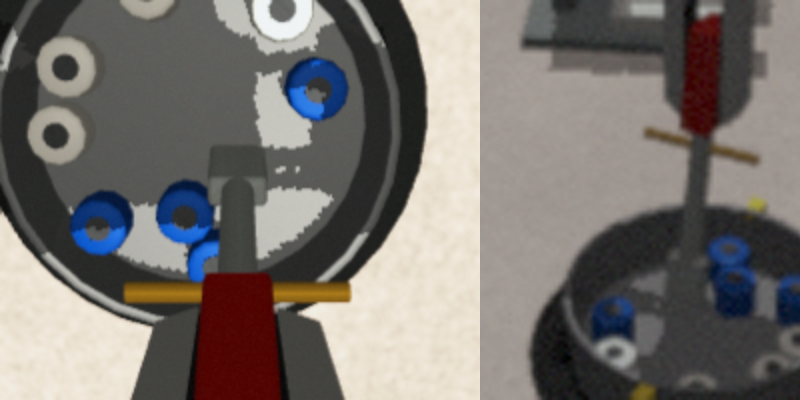

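Request:
{"api": "servo_tool", "payload": {"series": [{"delta_pos": [-5, -7, 0], "twist": 0, "gripper": 0}, {"delta_pos": [-3, -9, 0], "twist": 0, "gripper": 0}, {"delta_pos": [3, -9, 0], "twist": 0, "gripper": 0}, {"delta_pos": [6, -8, 0], "twist": 0, "gripper": 0}]}}

```text
time: 18.48
position: [0.5359, 0.0045, 0.1402]
orientation: [3.141, -0.0, 1.271]
force: [-0.6, 0.4, -2.3]
grip_width: 0.0179
```

Request:
{"api": "servo_tool", "payload": {"series": [{"delta_pos": [11, -3, 0], "twist": 0, "gripper": 0}, {"delta_pos": [9, 2, 0], "twist": 0, "gripper": 0}, {"delta_pos": [7, 5, 0], "twist": 0, "gripper": 0}, {"delta_pos": [5, 9, 0], "twist": 0, "gripper": 0}]}}

```text
time: 18.98
position: [0.5591, 0.0311, 0.1401]
orientation: [3.142, 0.0, 1.271]
force: [-0.0, 0.3, -2.3]
grip_width: 0.0179
```

```bash
python3 look.py st9
```

```text
19.075 [0.55928402 0.03083934 0.13991103] 1.2712037689781512 F [-0.44271587  0.35417801 -1.76432039] M [-0.0992109  -0.14790285  0.03917112] 0.01794502199895548
```

View pics/st9.png

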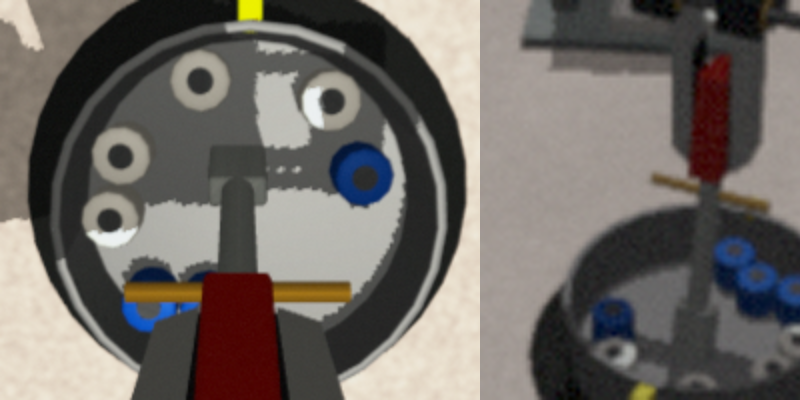

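Request:
{"api": "servo_tool", "payload": {"series": [{"delta_pos": [-2, 15, 0], "twist": 0, "gripper": 0}, {"delta_pos": [-12, 9, 0], "twist": 0, "gripper": 0}, {"delta_pos": [-15, -2, 0], "twist": 0, "gripper": 0}, {"delta_pos": [-9, -12, 0], "twist": 0, "gripper": 0}, {"delta_pos": [2, -15, 0], "twist": 0, "gripper": 0}, {"delta_pos": [12, -9, 0], "twist": 0, "gripper": 0}, {"delta_pos": [15, 2, 0], "twist": 0, "gripper": 0}, {"delta_pos": [9, 12, 0], "twist": 0, "gripper": 0}]}}

```text
time: 20.08
position: [0.559, 0.0321, 0.1404]
orientation: [3.141, -0.0, 1.272]
force: [0.5, -1.1, -1.8]
grip_width: 0.0177
```

Request:
{"api": "servo_tool", "payload": {"series": [{"delta_pos": [-2, 15, 0], "twist": 0, "gripper": 0}, {"delta_pos": [-12, 9, 0], "twist": 0, "gripper": 0}, {"delta_pos": [-15, -2, 0], "twist": 0, "gripper": 0}, {"delta_pos": [-9, -12, 0], "twist": 0, "gripper": 0}, {"delta_pos": [2, -15, 0], "twist": 0, "gripper": 0}, {"delta_pos": [12, -9, 0], "twist": 0, "gripper": 0}, {"delta_pos": [15, 2, 0], "twist": 0, "gripper": 0}, {"delta_pos": [4, 10, 0], "twist": 0, "gripper": 0}]}}

```text
time: 21.08
position: [0.5558, 0.0277, 0.1404]
orientation: [3.141, -0.0, 1.273]
force: [0.5, 1.2, -1.5]
grip_width: 0.0179
```

```bash
python3 look.py st10
python3 - <<'E'
import pickle;from h import *
from workcell import r
o,c=pickle.load(open("st10.pkl","rb")); crop(c["color"],245,160,160,150,5,"pics/st10z.png")
E
```

```text
21.175 [0.55616156 0.02686737 0.13994404] 1.2718781899520375 F [-0.74362316 -0.56838727 -1.22565323] M [-0.04404597 -0.10019499  0.05168646] 0.017955471499333256
```

View pics/st10.png

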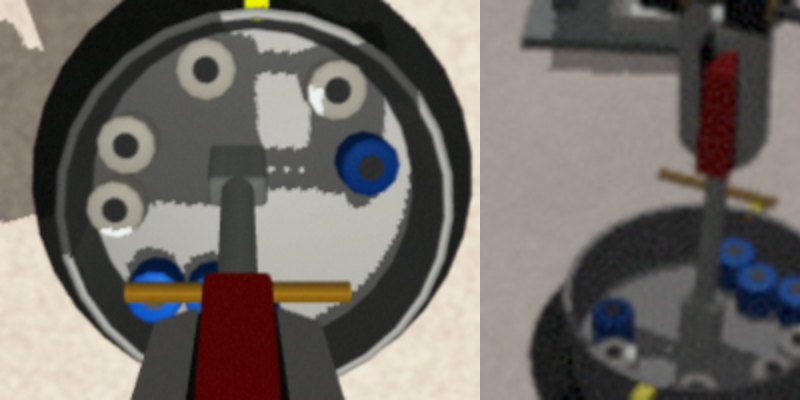

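View pics/st10z.png

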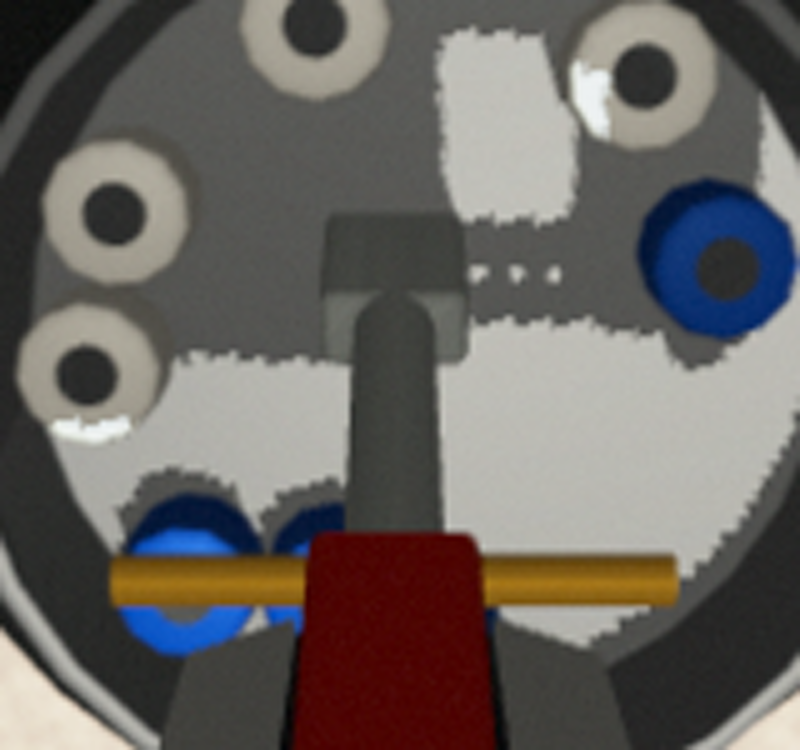

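Run:
```python
from fit import *
o,c=pickle.load(open("st10.pkl","rb"))
v=lambda y:160+y/5-.4
for p in (20,10,3):
    q,e=fit(c,[(0,6,v(213)),(34,6,v(292)),(34,-6,v(360)),(100,0,v(580)),(112,15,v(535))],p); print(q,e)
    print("pin rel TCP x,z",q[1]+.042*np.sin(q[0]),-.008+q[2]+.042*np.cos(q[0]))
T=c["T_tool_cam"]
def bp(u,v_,z):
    d=T[:3,:3]@np.array([(u-c["cx"])/c["fx"],(v_-c["cy"])/c["fy"],1]); p=T[:3,3]; return p+d*(z-p[2])/d[2]
for z in (.030,.034,.038): print(z, bp(245+110/5,v(580),z),bp(245+680/5,v(580),z))
```

```text
[ 0.26494876 -0.00611303  0.00259074] [-1.54980455  0.5977442   1.27755456  0.40179167 -0.68387769  0.51814872
 -0.12226055]
pin rel TCP x,z 0.004885084872032895 0.03512519222230372
[ 0.27258799 -0.0077275   0.00680796] [-1.48297751  0.72614614  1.14067921  0.14614571 -0.49468802  0.68079571
 -0.07727499]
pin rel TCP x,z 0.003579941199309702 0.039257206713884996
[ 0.28610952 -0.01057178  0.01424467] [-1.36956387  0.94380887  0.90764132 -0.28223389 -0.17864072  0.42734012
 -0.03171534]
pin rel TCP x,z 0.001281546346786483 0.04653733356062
0.03 [ 0.00688365 -0.0323822   0.03      ] [0.00702733 0.03368439 0.03      ]
0.034 [ 0.00546481 -0.03304424  0.034     ] [0.00561139 0.03435617 0.034     ]
0.038 [ 0.00404596 -0.03370629  0.038     ] [0.00419544 0.03502795 0.038     ]
```

Request:
{"api": "servo_tool", "payload": {"series": [{"delta_pos": [0, 0, -15], "twist": 0, "gripper": 0}, {"delta_pos": [0, 0, -30], "twist": 0, "gripper": 0}, {"delta_pos": [0, 0, -40], "twist": 0, "gripper": 0}, {"delta_pos": [0, 0, -35], "twist": 0, "gripper": 0}, {"delta_pos": [0, 0, 0], "twist": 10.5, "gripper": 0}, {"delta_pos": [0, 0, 0], "twist": 10.5, "gripper": 0}, {"delta_pos": [0, 0, 0], "twist": 10.5, "gripper": 0}, {"delta_pos": [0, 0, 0], "twist": 10.5, "gripper": 0}]}}

```text
time: 22.18
position: [0.5549, 0.0263, 0.2612]
orientation: [3.141, -0.001, 0.532]
force: [0.1, -0.0, -1.4]
grip_width: 0.0178
```

Request:
{"api": "servo_tool", "payload": {"series": [{"delta_pos": [0, 0, 0], "twist": 10.5, "gripper": 0}, {"delta_pos": [0, 0, 0], "twist": 10.5, "gripper": 0}, {"delta_pos": [0, 0, 0], "twist": 10.2, "gripper": 0}, {"delta_pos": [0, 0, 0], "twist": 0, "gripper": 0}]}}

```text
time: 22.68
position: [0.5549, 0.0263, 0.261]
orientation: [-3.142, -0.001, -0.006]
force: [-0.3, 0.7, -1.8]
grip_width: 0.0176
```

```bash
python3 look.py up1
python3 - <<'E'
from workcell import r
from h import *
s=r.capture("top"); crop(s["color"],275,205,100,100,5,"pics/up1t.png")
s=r.capture("side"); crop(s["color"],260,140,160,150,4,"pics/up1s.png")
E
```

```text
22.775 [0.5549277  0.02642798 0.26071346] -0.002401025787410749 F [-1.03247017  0.07730845 -1.95916969] M [ 0.04030162  0.07020444 -0.01727486] 0.017916779557783178
```

View pics/up1s.png

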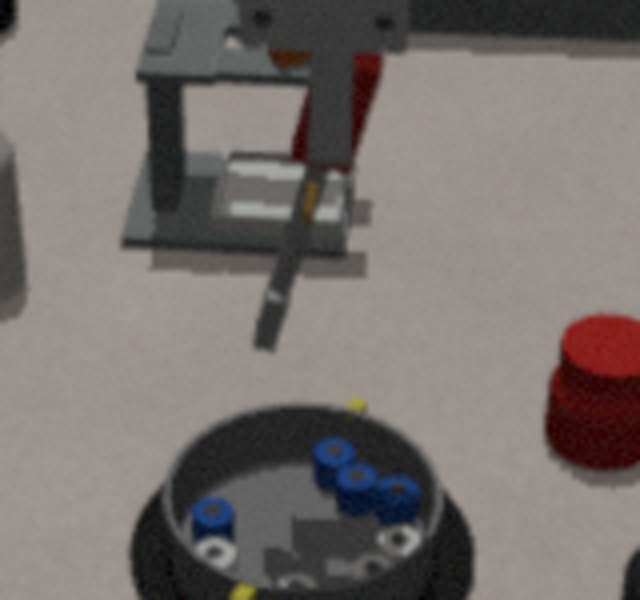

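View pics/up1.png

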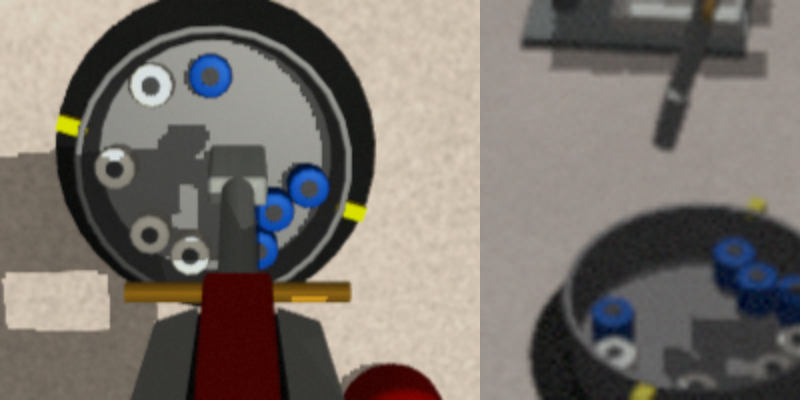

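Request:
{"api": "servo_tool", "payload": {"series": [{"delta_pos": [-9, 30, 0], "twist": 0, "gripper": 0}, {"delta_pos": [-9, 50, 0], "twist": 0, "gripper": 0}, {"delta_pos": [-9, 55, 0], "twist": 0, "gripper": 0}, {"delta_pos": [-9, 55, 0], "twist": 0, "gripper": 0}, {"delta_pos": [-9, 55, 0], "twist": 0, "gripper": 0}, {"delta_pos": [-9, 45, 0], "twist": 0, "gripper": 0}, {"delta_pos": [-7, 27, 0], "twist": 0, "gripper": 0}, {"delta_pos": [0, 0, 0], "twist": 0, "gripper": 0}]}}

```text
time: 23.88
position: [0.4913, -0.2915, 0.26]
orientation: [-3.142, 0.0, -0.007]
force: [0.0, 0.8, -2.2]
grip_width: 0.0179
```

```bash
python3 w.py rk1;  python3 - <<'E'
from workcell import r
from h import *
s=r.capture("top"); crop(s["color"],275,205,100,100,5,"pics/rk1t.png")
s=r.capture("side"); crop(s["color"],260,100,160,120,4,"pics/rk1s.png")
E
```

```text
[ 0.49125026 -0.29151144  0.2599552 ] [-3.14151830e+00  4.00861107e-04 -7.10331179e-03] 23.875 0.017866936805404195
```

View pics/rk1.png

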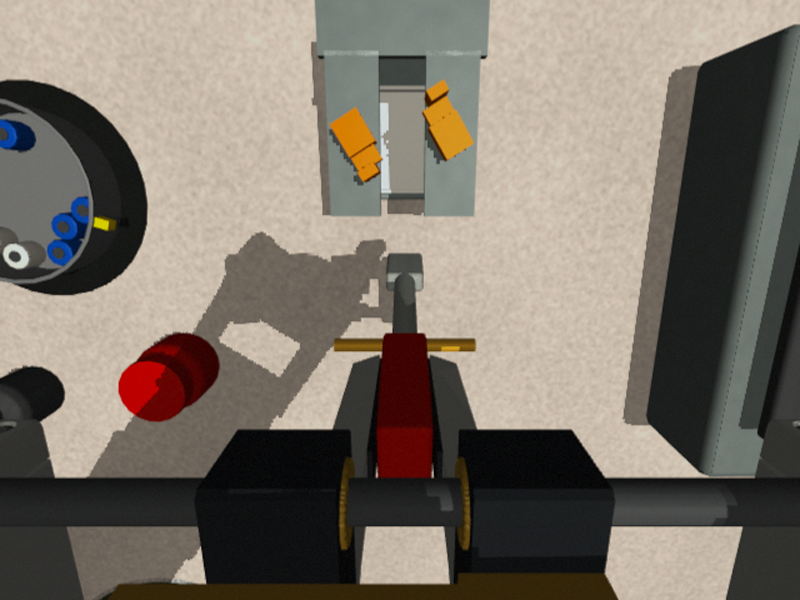

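View pics/rk1t.png

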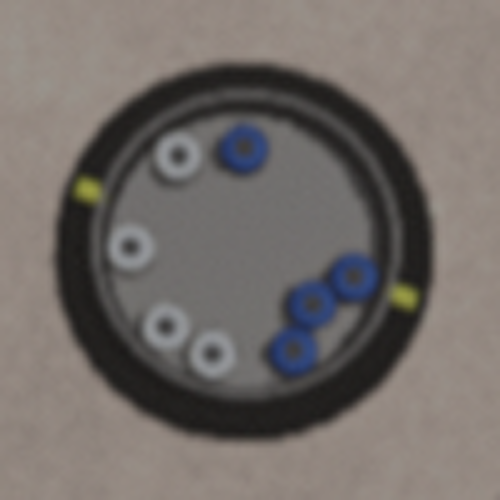

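View pics/rk1s.png

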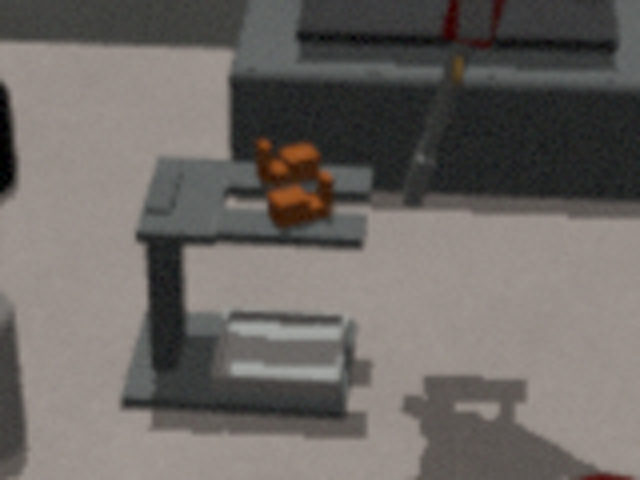

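Run:
```python
import pickle;from h import *
o,c=pickle.load(open("rk1.pkl","rb")); crop(c["color"],245,30,150,150,5,"pics/rk1z.png"); crop(c["color"],245,190,150,100,5,"pics/rk1y.png")
```

```text
(no output)
```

View pics/rk1z.png

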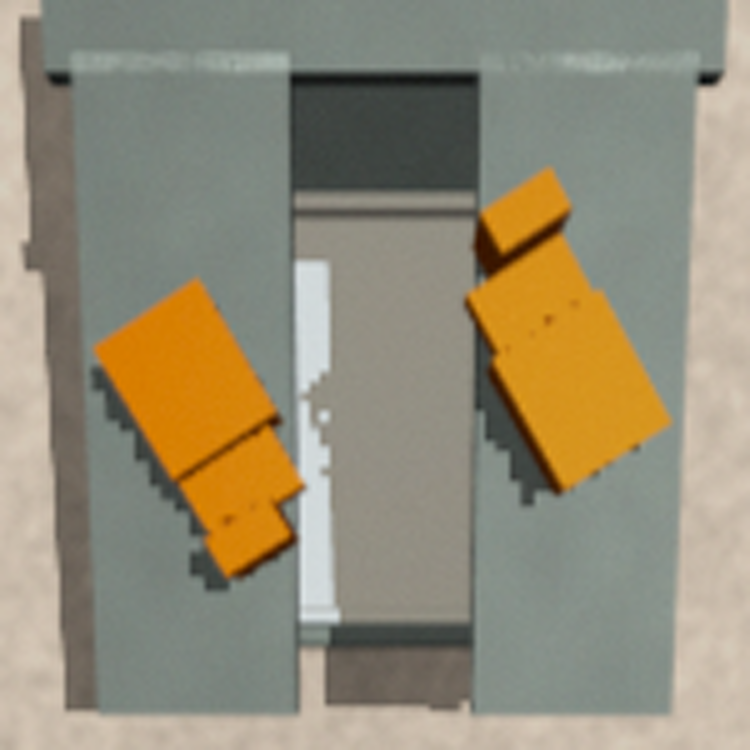

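View pics/rk1y.png

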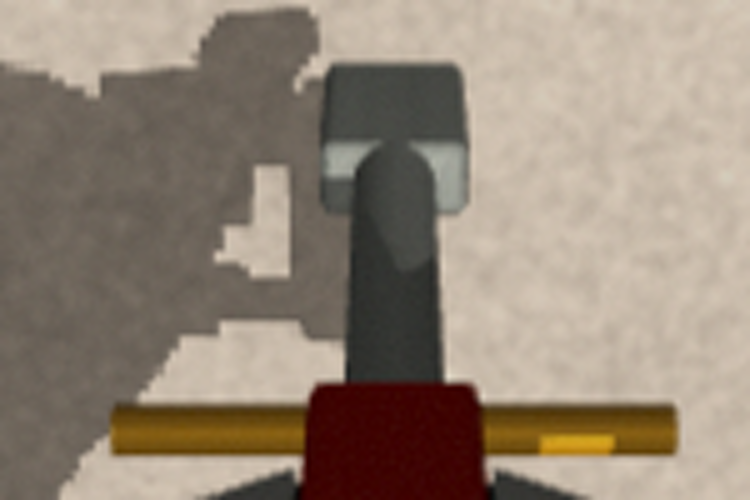

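Run:
```python
import pickle;from h import *
np.set_printoptions(precision=4,suppress=True)
o,c=pickle.load(open("rk1.pkl","rb"))
P=lambda x,y,z:pix2z(c,(245+x/5-.4,30+y/5-.4),z,o)[:2]
L=[P(*p,.150) for p in ((95,350),(200,278),(278,415),(180,478))]
Rr=[P(*p,.150) for p in ((670,422),(560,492),(490,360),(600,290))]
C=np.mean([np.mean(L,0),np.mean(Rr,0)],0); print("C flats",C)
NL=[P(*p,.143) for p in ((180,480),(270,425),(303,488),(210,530))]; NR=[P(*p,.143) for p in ((467,300),(562,235),(600,290),(495,358))]
print("C notch",np.mean(NL+NR,0))
for n,S in (("L",L),("R",Rr),("NL",NL),("NR",NR)): print(n,[ (1000*(s-C)).round(1) for s in S])
d=np.mean(NL,0)-np.mean(NR,0); print("notch ang",np.arctan2(-d[0],d[1]))
for S in (L,Rr):
  for e in (S[1]-S[0],S[2]-S[3]): e=e*np.sign(-e[1]); print("edge ang",np.arctan2(e[0],-e[1]))
print("slot",[P(*p,.132) for p in ((290,80),(298,710),(480,80),(472,710))])
print("stops",[P(*p,.160) for p in ((205,540),(235,578),(295,540),(550,170),(480,215),(570,210))])
```

```text
C flats [ 0.5985 -0.2912]
C notch [ 0.5988 -0.2911]
L [array([ 5.1, 41.4]), array([14.5, 26. ]), array([-3.8, 15.4]), array([-12.3,  29.8])]
R [array([ -5. , -41.2]), array([-14.5, -25.5]), array([  3.5, -15.2]), array([ 12.6, -30.7])]
NL [array([-12.2,  30.6]), array([-4.5, 17. ]), array([-13.4,  12.3]), array([-19.3,  26.4])]
NR [array([ 12.4, -12.1]), array([ 21. , -25.7]), array([ 13.7, -31.4]), array([  4.5, -16.2])]
notch ang 0.5317956245558578
edge ang 0.5497881320140415
edge ang 0.5329891465508234
edge ang 0.5445683003600491
edge ang 0.5334686352495488
slot [array([ 0.6425, -0.2776]), array([ 0.5519, -0.277 ]), array([ 0.6423, -0.3054]), array([ 0.5518, -0.3048])]
stops [array([ 0.5772, -0.2657]), array([ 0.572 , -0.2698]), array([ 0.5771, -0.2785]), array([ 0.6245, -0.3137]), array([ 0.619 , -0.3044]), array([ 0.6196, -0.3165])]
```

Request:
{"api": "servo_tool", "payload": {"series": [{"delta_pos": [0, -1, 25], "twist": 0, "gripper": 0}, {"delta_pos": [0, 0, 25], "twist": 0, "gripper": 0}, {"delta_pos": [12, 0, 2], "twist": 0, "gripper": 0}, {"delta_pos": [15, 0, 0], "twist": 0, "gripper": 0}, {"delta_pos": [15, 0, 0], "twist": 0, "gripper": 0}, {"delta_pos": [15, 0, 0], "twist": 0, "gripper": 0}]}}

```text
time: 24.78
position: [0.5506, -0.2888, 0.2095]
orientation: [3.141, -0.001, -0.005]
force: [-0.4, -1.4, -1.9]
grip_width: 0.0176
```

```bash
python3 w.py rk2;  python3 - <<'E'
from workcell import r
from h import *
s=r.capture("side"); crop(s["color"],260,100,160,120,4,"pics/rk2s.png"); print(r.observe()["force"])
E
```

```text
[ 0.55061589 -0.28879404  0.20952556] [ 3.14085953e+00 -1.47989649e-03 -5.15420191e-03] 24.775 0.017597766531797565
[-0.15329712  0.45224694 -1.3017296 ]
```

View pics/rk2.png

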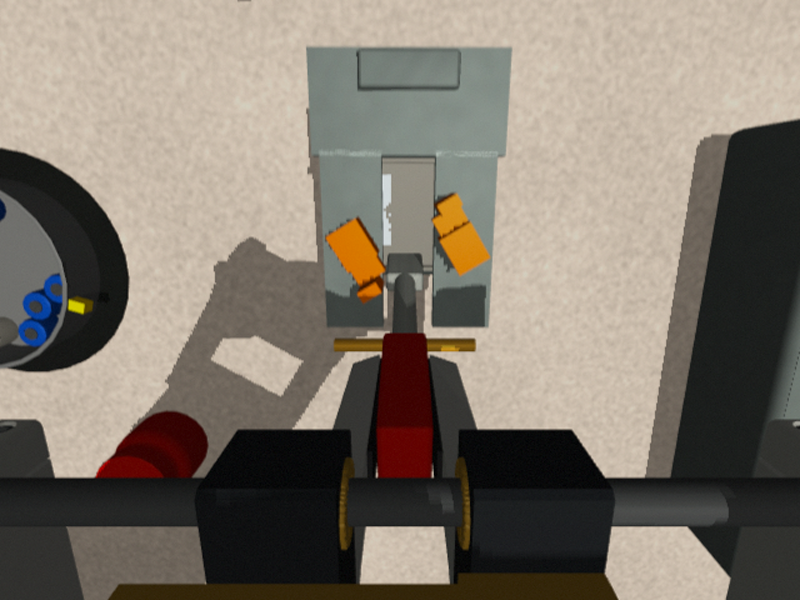

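View pics/rk2s.png

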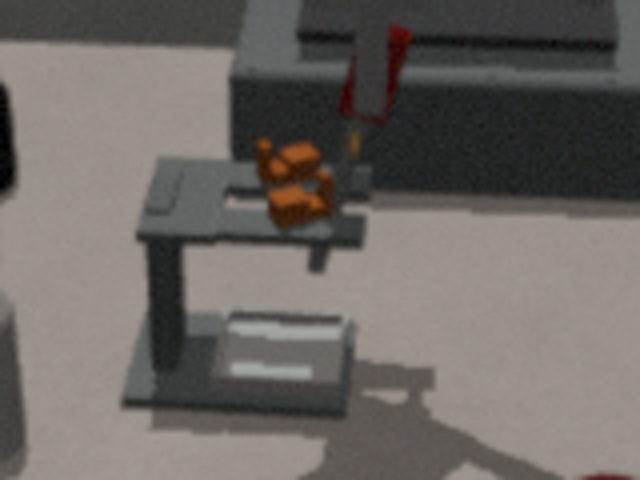

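Request:
{"api": "servo_tool", "payload": {"series": [{"delta_pos": [8, 2, 0], "twist": 0, "gripper": 0}, {"delta_pos": [13, 0, 0], "twist": 0, "gripper": 0}, {"delta_pos": [13, 0, 0], "twist": 0, "gripper": 0}, {"delta_pos": [8.5, 0, 0], "twist": 0, "gripper": 0}, {"delta_pos": [0, 0, 0], "twist": 0, "gripper": 0}]}}

```text
time: 25.5
position: [0.5917, -0.2916, 0.2081]
orientation: [-3.142, 0.0, -0.006]
force: [0.0, 0.5, -2.2]
grip_width: 0.018
```

```bash
python3 w.py rk3;  python3 - <<'E'
import pickle
from workcell import r
from h import *
s=r.capture("side"); crop(s["color"],260,100,160,120,4,"pics/rk3s.png"); print(r.observe()["force"])
o,c=pickle.load(open("rk3.pkl","rb")); crop(c["color"],235,150,170,150,4.5,"pics/rk3z.png")
E
```

```text
[ 0.59165285 -0.2915734   0.20806972] [-3.14154781e+00  9.91539608e-05 -6.12970481e-03] 25.5 0.01797682121695431
[ 0.57092777 -0.49703421 -2.37631221]
```

View pics/rk3z.png

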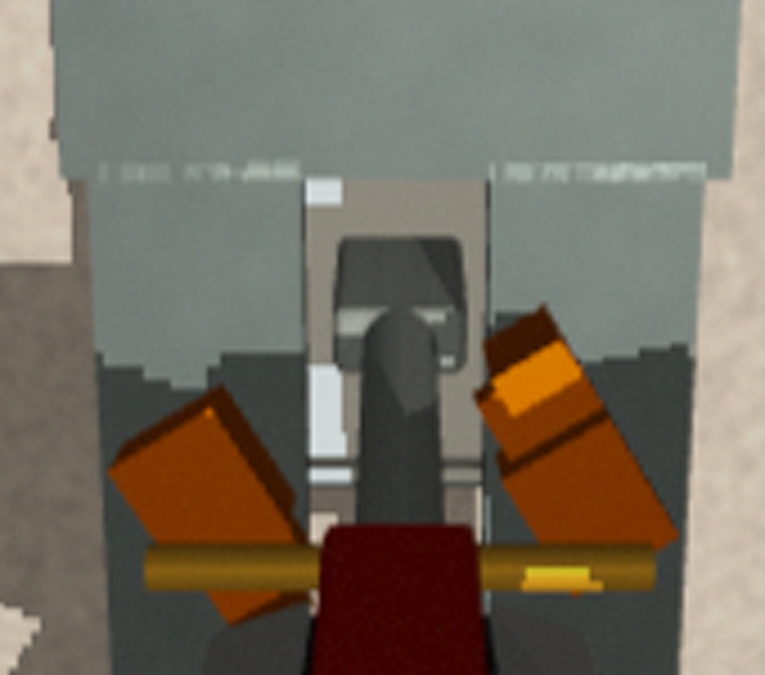

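View pics/rk3s.png

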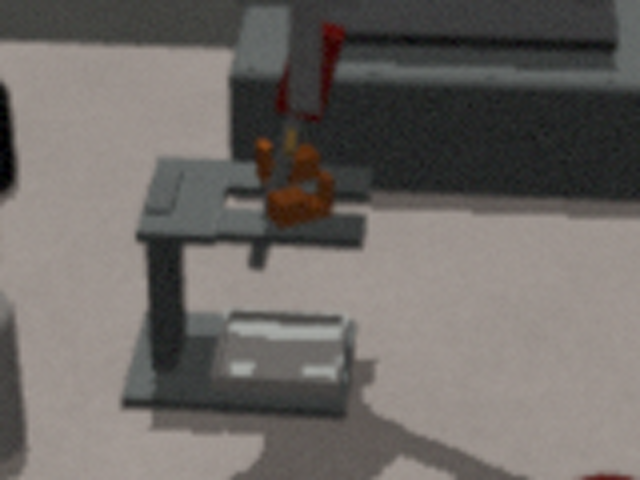

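Request:
{"api": "servo_tool", "payload": {"series": [{"delta_pos": [1.5, -1, 8], "twist": 0, "gripper": 0}, {"delta_pos": [0, 0, 6], "twist": 0, "gripper": 0}, {"delta_pos": [0, 0, 2], "twist": 0, "gripper": 0}, {"delta_pos": [0, 0, 0], "twist": 0, "gripper": 0}]}}

```text
time: 26.1
position: [0.5928, -0.2907, 0.192]
orientation: [-3.142, 0.0, -0.006]
force: [0.2, -0.9, -1.2]
grip_width: 0.0178
```

Request:
{"api": "servo_tool", "payload": {"series": [{"delta_pos": [0, 0, 1.5], "twist": 0, "gripper": 0}, {"delta_pos": [0, 0, 0], "twist": 0, "gripper": 0}]}}

```text
time: 26.35
position: [0.5929, -0.2906, 0.1906]
orientation: [-3.142, -0.0, -0.006]
force: [0.9, 0.2, -2.0]
grip_width: 0.0181
```

Request:
{"api": "servo_tool", "payload": {"series": [{"delta_pos": [0, 0, 1.5], "twist": 0, "gripper": 0}, {"delta_pos": [0, 0, 0], "twist": 0, "gripper": 0}]}}

```text
time: 26.6
position: [0.5929, -0.2906, 0.189]
orientation: [-3.142, 0.0, -0.006]
force: [0.5, -0.4, -1.4]
grip_width: 0.0181
```

Request:
{"api": "servo_tool", "payload": {"series": [{"delta_pos": [0, 0, 1.5], "twist": 0, "gripper": 0}, {"delta_pos": [0, 0, 0], "twist": 0, "gripper": 0}]}}

```text
time: 26.85
position: [0.5929, -0.2906, 0.1875]
orientation: [-3.141, 0.0, -0.006]
force: [-0.1, -0.3, -1.5]
grip_width: 0.0178
```

Request:
{"api": "servo_tool", "payload": {"series": [{"delta_pos": [0, 0, 1], "twist": 0, "gripper": 0}, {"delta_pos": [0, 0, 0], "twist": 0, "gripper": 0}]}}

```text
time: 27.1
position: [0.5929, -0.2906, 0.1865]
orientation: [-3.141, 0.0, -0.006]
force: [0.5, 0.2, -2.4]
grip_width: 0.0179
```

Request:
{"api": "servo_tool", "payload": {"series": [{"delta_pos": [0, 0, 1], "twist": 0, "gripper": 0}, {"delta_pos": [0, 0, 0], "twist": 0, "gripper": 0}]}}

```text
time: 27.35
position: [0.5929, -0.2906, 0.1855]
orientation: [-3.142, 0.0, -0.006]
force: [-0.1, 0.2, -1.9]
grip_width: 0.0178
```

Request:
{"api": "servo_tool", "payload": {"series": [{"delta_pos": [0, 0, 1], "twist": 0, "gripper": 0}, {"delta_pos": [0, 0, 0], "twist": 0, "gripper": 0}]}}

```text
time: 27.6
position: [0.5929, -0.2906, 0.1845]
orientation: [-3.142, 0.0, -0.006]
force: [-0.5, -0.9, -1.6]
grip_width: 0.0181
```

Request:
{"api": "servo_tool", "payload": {"series": [{"delta_pos": [0, 0, 1], "twist": 0, "gripper": 0}, {"delta_pos": [0, 0, 0], "twist": 0, "gripper": 0}]}}

```text
time: 27.85
position: [0.5929, -0.2906, 0.1835]
orientation: [-3.142, 0.0, -0.006]
force: [0.8, 0.2, -2.1]
grip_width: 0.0181
```

```bash
python3 w.py rk4;  python3 - <<'E'
import pickle
from workcell import r
from h import *
s=r.capture("side"); crop(s["color"],300,115,80,60,8,"pics/rk4s.png"); print(r.observe()["force"])
o,c=pickle.load(open("rk4.pkl","rb")); crop(c["color"],235,190,170,110,4.5,"pics/rk4z.png")
E
```

```text
[ 0.59287791 -0.29063712  0.1835187 ] [-3.14152671e+00  1.60094738e-04 -6.42506436e-03] 27.85 0.0180510868745205
[-0.54449623  0.12577524 -2.69901549]
```

View pics/rk4z.png

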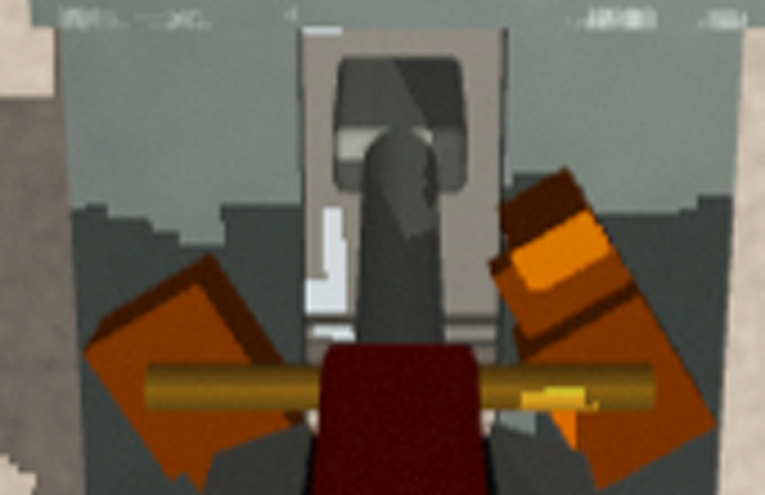

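View pics/rk4s.png

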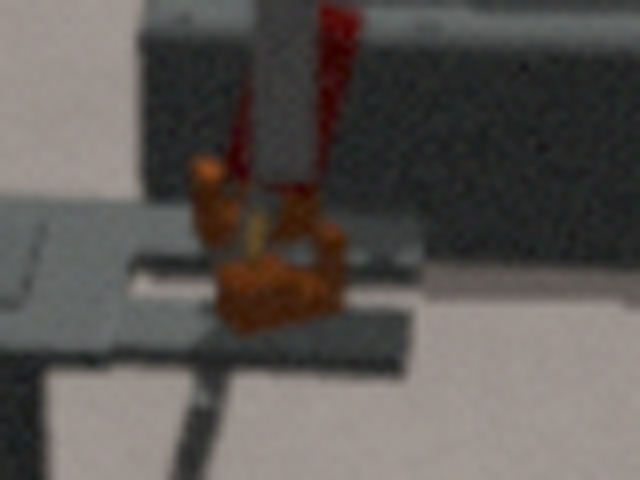

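Request:
{"api": "servo_tool", "payload": {"series": [{"delta_pos": [0, 0, 1], "twist": 0, "gripper": 0}, {"delta_pos": [0, 0, 0], "twist": 0, "gripper": 0}]}}

```text
time: 28.2
position: [0.5929, -0.2906, 0.1825]
orientation: [-3.141, 0.0, -0.006]
force: [-0.5, -0.1, -1.7]
grip_width: 0.0175
```

Request:
{"api": "servo_tool", "payload": {"series": [{"delta_pos": [0, 0, 1], "twist": 0, "gripper": 0}, {"delta_pos": [0, 0, 0], "twist": 0, "gripper": 0}]}}

```text
time: 28.45
position: [0.5929, -0.2906, 0.1816]
orientation: [-3.141, 0.0, -0.006]
force: [0.7, -0.2, -1.2]
grip_width: 0.0178
```

Request:
{"api": "servo_tool", "payload": {"series": [{"delta_pos": [0, 0, 1], "twist": 0, "gripper": 0}, {"delta_pos": [0, 0, 0], "twist": 0, "gripper": 0}]}}

```text
time: 28.7
position: [0.5929, -0.2907, 0.1805]
orientation: [-3.142, 0.0, -0.006]
force: [0.2, -0.4, -1.7]
grip_width: 0.0178
```

Request:
{"api": "servo_tool", "payload": {"series": [{"delta_pos": [0, 0, 1], "twist": 0, "gripper": 0}, {"delta_pos": [0, 0, 0], "twist": 0, "gripper": 0}]}}

```text
time: 28.95
position: [0.593, -0.2907, 0.1802]
orientation: [3.141, -0.0, -0.006]
force: [-1.7, 0.5, 3.5]
grip_width: 0.0177
```

Request:
{"api": "servo_tool", "payload": {"series": [{"delta_pos": [0, 0, 1], "twist": 0, "gripper": 0}, {"delta_pos": [0, 0, 0], "twist": 0, "gripper": 0}]}}

```text
time: 29.2
position: [0.593, -0.2907, 0.1801]
orientation: [3.141, -0.001, -0.006]
force: [-5.0, 2.1, 10.8]
grip_width: 0.0179
```

```bash
python3 w.py rk5;  python3 - <<'E'
import pickle
from workcell import r
from h import *
s=r.capture("side"); crop(s["color"],300,115,80,60,8,"pics/rk5s.png"); print(r.observe()["force"])
o,c=pickle.load(open("rk5.pkl","rb")); crop(c["color"],235,190,170,110,4.5,"pics/rk5z.png")
# predicted side pixel of pin ends for pin centre z
pass
for z in (.146,.150,.153,.156,.16): print(z,[((proj(s,(.5985,-.291+y,z))-[300,115])*8).round() for y in (.032,.02,-.02,-.032)])
E
```

```text
[ 0.59302095 -0.29070121  0.18005834] [ 3.14098887e+00 -1.15442644e-03 -6.45449252e-03] 29.2 0.017913422741832496
[-5.40037303  2.39364562 10.81088527]
0.146 [array([261., 282.]), array([264., 263.]), array([274., 202.]), array([278., 185.])]
0.15 [array([261., 271.]), array([264., 252.]), array([275., 191.]), array([278., 174.])]
0.153 [array([261., 262.]), array([264., 243.]), array([275., 183.]), array([278., 165.])]
0.156 [array([261., 253.]), array([264., 235.]), array([275., 174.]), array([278., 157.])]
0.16 [array([261., 242.]), array([264., 223.]), array([275., 163.]), array([278., 145.])]
```

View pics/rk5z.png

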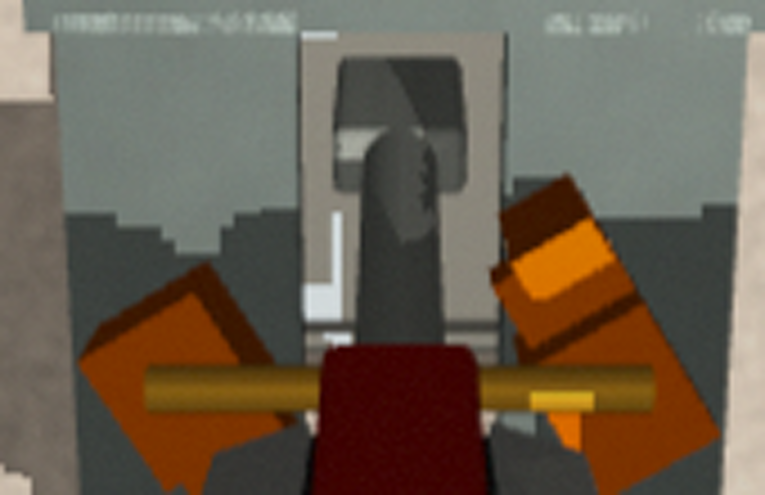

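View pics/rk5s.png

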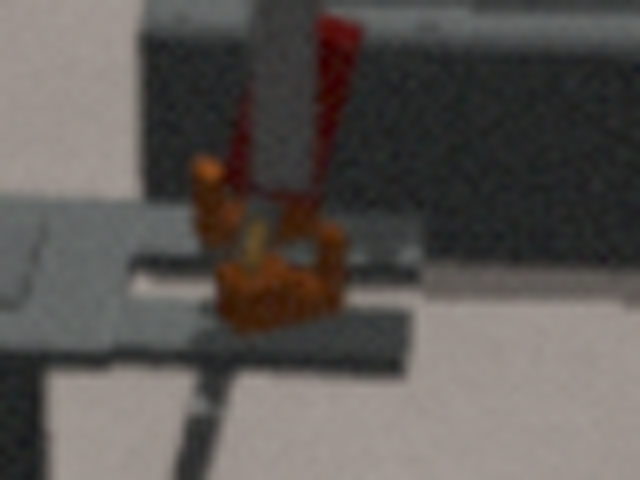

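Request:
{"api": "servo_tool", "payload": {"series": [{"delta_pos": [0, 0, -8], "twist": 0, "gripper": 0}, {"delta_pos": [0, 0, -14], "twist": 0, "gripper": 0}, {"delta_pos": [0, 0, -8], "twist": 0, "gripper": 0}, {"delta_pos": [-10, 0, 0], "twist": 0, "gripper": 0}, {"delta_pos": [-20, 0, 0], "twist": 0, "gripper": 0}, {"delta_pos": [-25, 0, 0], "twist": 0, "gripper": 0}, {"delta_pos": [-25, 0, 0], "twist": 0, "gripper": 0}, {"delta_pos": [-20, 0, 0], "twist": 0, "gripper": 0}]}}

```text
time: 30.3
position: [0.4913, -0.2899, 0.2083]
orientation: [-3.141, 0.001, -0.007]
force: [-0.2, -0.8, -1.6]
grip_width: 0.018
```

Request:
{"api": "servo_tool", "payload": {"series": [{"delta_pos": [0, 0, -25], "twist": 0, "gripper": 0}, {"delta_pos": [0, -25, -27], "twist": 0, "gripper": 0}, {"delta_pos": [6, -50, 0], "twist": 0, "gripper": 0}, {"delta_pos": [7, -57, 0], "twist": 0, "gripper": 0}, {"delta_pos": [7, -57, 0], "twist": 0, "gripper": 0}, {"delta_pos": [7, -57, 0], "twist": 0, "gripper": 0}, {"delta_pos": [7, -52, 0], "twist": 0, "gripper": 0}, {"delta_pos": [5, -30, 0], "twist": 0, "gripper": 0}]}}

```text
time: 31.3
position: [0.5334, 0.0398, 0.2603]
orientation: [-3.141, 0.0, -0.005]
force: [0.1, -0.5, -1.4]
grip_width: 0.0178
```

```bash
python3 look.py rs1
```

```text
31.4 [0.53352835 0.03995342 0.26019718] -0.003454965247409847 F [-0.36379714 -0.68760273 -1.29300544] M [ 0.0353532   0.01680532 -0.03132396] 0.017840060023129316
```

View pics/rs1.png

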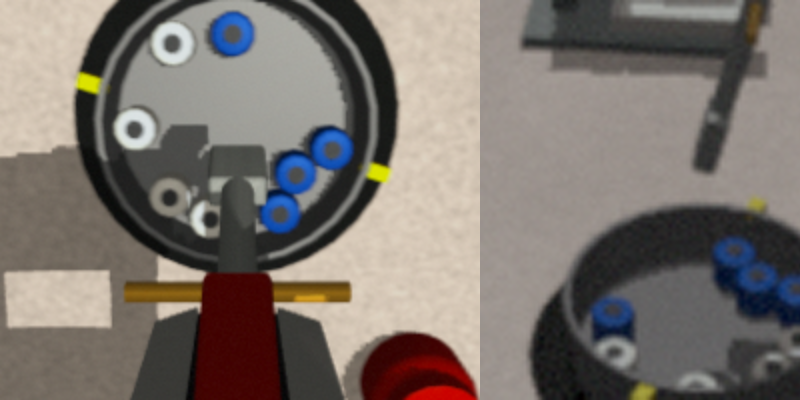

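Request:
{"api": "servo_tool", "payload": {"series": [{"delta_pos": [0, 0, 20], "twist": 0, "gripper": 0}, {"delta_pos": [0, 0, 30], "twist": 0, "gripper": 0}, {"delta_pos": [0, 0, 30], "twist": 0, "gripper": 0}, {"delta_pos": [0, 0, 25], "twist": 0, "gripper": 0}, {"delta_pos": [0, 0, 12], "twist": 0, "gripper": 0}, {"delta_pos": [0, 0, 4], "twist": 0, "gripper": 0}, {"delta_pos": [0, 0, 4], "twist": 0, "gripper": 0}]}}

```text
time: 32.28
position: [0.5343, 0.0375, 0.1363]
orientation: [3.142, -0.001, -0.007]
force: [0.1, -0.0, -1.7]
grip_width: 0.0178
```

```bash
python3 look.py rs2
```

```text
32.375 [0.53411963 0.03765755 0.13590831] -0.006454606544942676 F [ 0.35501973 -0.34241545 -2.09932377] M [0.0661864  0.03488308 0.00811625] 0.01795458598069904
```

View pics/rs2.png

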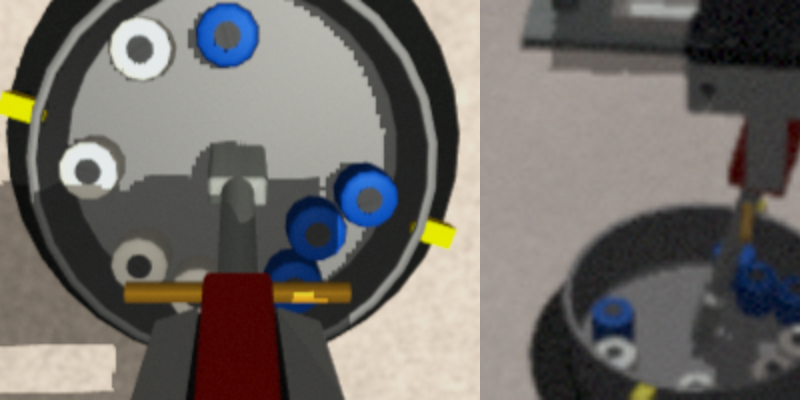

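Request:
{"api": "servo_tool", "payload": {"series": [{"delta_pos": [14, 0, 0], "twist": 0, "gripper": 0}, {"delta_pos": [-6, 14, 0], "twist": 0, "gripper": 0}, {"delta_pos": [-14, 6, 0], "twist": 0, "gripper": 0}, {"delta_pos": [-14, -6, 0], "twist": 0, "gripper": 0}, {"delta_pos": [-6, -14, 0], "twist": 0, "gripper": 0}, {"delta_pos": [6, -14, 0], "twist": 0, "gripper": 0}, {"delta_pos": [14, -6, 0], "twist": 0, "gripper": 0}, {"delta_pos": [14, 6, 0], "twist": 0, "gripper": 0}]}}

```text
time: 33.38
position: [0.5427, 0.0531, 0.1354]
orientation: [-3.142, 0.001, -0.005]
force: [-0.2, 0.2, -2.0]
grip_width: 0.0176
```

Request:
{"api": "servo_tool", "payload": {"series": [{"delta_pos": [6, 14, 0], "twist": 0, "gripper": 0}, {"delta_pos": [-6, 14, 0], "twist": 0, "gripper": 0}, {"delta_pos": [-14, 6, 0], "twist": 0, "gripper": 0}, {"delta_pos": [-14, -6, 0], "twist": 0, "gripper": 0}, {"delta_pos": [-6, -14, 0], "twist": 0, "gripper": 0}, {"delta_pos": [6, -14, 0], "twist": 0, "gripper": 0}, {"delta_pos": [14, -6, 0], "twist": 0, "gripper": 0}, {"delta_pos": [14, 6, 0], "twist": 0, "gripper": 0}]}}

```text
time: 34.38
position: [0.5427, 0.0531, 0.1353]
orientation: [-3.142, 0.001, -0.005]
force: [0.1, 0.5, -2.2]
grip_width: 0.0175
```

Request:
{"api": "servo_tool", "payload": {"series": [{"delta_pos": [6, 14, 0], "twist": 0, "gripper": 0}, {"delta_pos": [-6, 14, 0], "twist": 0, "gripper": 0}, {"delta_pos": [-14, 6, 0], "twist": 0, "gripper": 0}, {"delta_pos": [-14, -6, 0], "twist": 0, "gripper": 0}, {"delta_pos": [-6, -14, 0], "twist": 0, "gripper": 0}, {"delta_pos": [4, -5, 0], "twist": 0, "gripper": 0}]}}

```text
time: 35.12
position: [0.5119, 0.0436, 0.1359]
orientation: [-3.142, -0.0, -0.006]
force: [-0.3, -0.3, -1.6]
grip_width: 0.0179
```

```bash
python3 look.py rs3
```

```text
35.225 [0.51261998 0.04344442 0.13575435] -0.005521384066285551 F [ 0.30690715  0.06985868 -1.83380111] M [-0.07079776  0.04984758 -0.03615463] 0.017736143017303852
```

View pics/rs3.png

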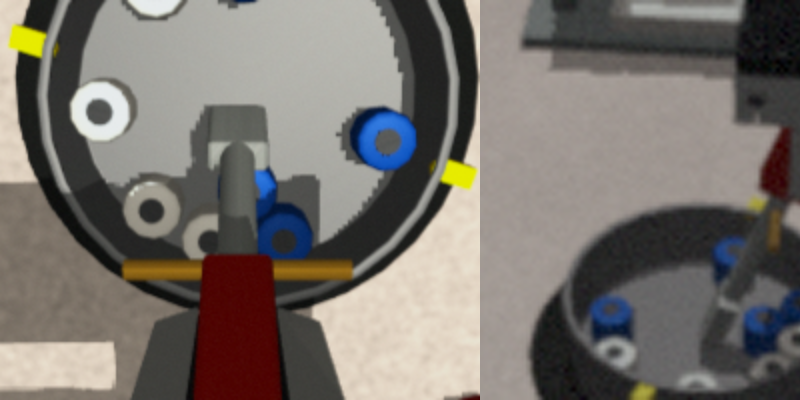

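Run:
```python
import pickle;from h import *
o,c=pickle.load(open("rs3.pkl","rb")); crop(c["color"],245,160,160,150,5,"pics/rs3z.png")
```

```text
(no output)
```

View pics/rs3z.png

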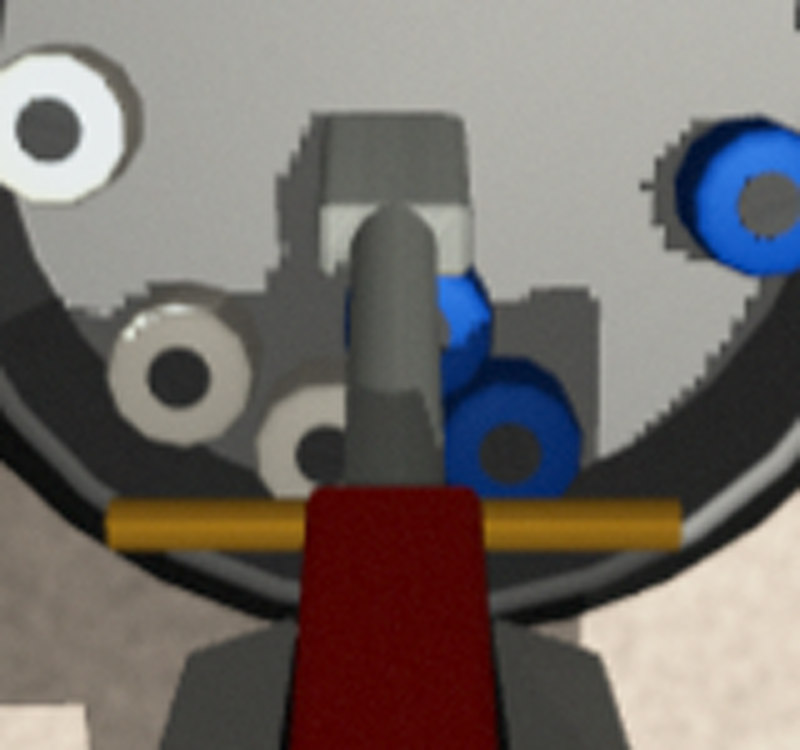

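Run:
```python
from fit import *
o,c=pickle.load(open("rs3.pkl","rb"))
for n,p in dict(w1=(48,128),w2=(178,376),w3=(325,455),b1=(425,325),b2=(510,452),b3=(770,203)).items():
    w=pix2z(c,(245+p[0]/5-.4,160+p[1]/5-.4),.028,o)[:2]-[.5645,.0385]; print(n,"x %.1f  y_tool %.1f r %.1f"%(w[0]*1e3,-w[1]*1e3,np.hypot(*w)*1e3))
v=lambda y:160+y/5-.4
print(fit(c,[(0,6,v(113)),(34,6,v(205)),(34,-6,v(270)),(100,0,v(524)),(112,15,v(488))],10))
print("tip px->",pix2z(c,(245+395/5,v(113)),.016,o)[:2]-[.5645,.0385])
```

```text
w1 x -0.6  y_tool -56.5 r 56.6
w2 x -39.0  y_tool -38.3 r 54.7
w3 x -52.0  y_tool -15.5 r 54.2
b1 x -31.1  y_tool 0.4 r 31.1
b2 x -51.6  y_tool 13.8 r 53.4
b3 x -12.3  y_tool 53.0 r 54.4
(array([ 0.37108339, -0.00353878,  0.00666731]), array([-1.67100198,  0.57934814,  1.61662159, -0.09975531, -0.37400856,
        0.66673102, -0.03538784]))
tip px-> [0.00042155 0.00386282]
```

Request:
{"api": "servo_tool", "payload": {"series": [{"delta_pos": [-1, -10, 0], "twist": 0, "gripper": 0}, {"delta_pos": [-2, -10, 3], "twist": 0, "gripper": 0}, {"delta_pos": [-8, 0, 3], "twist": 0, "gripper": 0}, {"delta_pos": [-1, 9, 0], "twist": 0, "gripper": 0}, {"delta_pos": [-1, 10, 0], "twist": 0, "gripper": 0}, {"delta_pos": [0, 10, 0], "twist": 0, "gripper": 0}, {"delta_pos": [3, 10, 0], "twist": 0, "gripper": 0}, {"delta_pos": [7, 5, 0], "twist": 0, "gripper": 0}]}}

```text
time: 36.22
position: [0.5088, 0.0195, 0.1299]
orientation: [-3.138, 0.001, -0.007]
force: [-2.5, 13.0, 2.3]
grip_width: 0.02
```

```bash
python3 look.py rs4
python3 - <<'E'
import pickle;from h import *
o,c=pickle.load(open("rs4.pkl","rb")); crop(c["color"],225,140,200,150,4,"pics/rs4z.png")
E
```

```text
36.325 [0.50930583 0.01954507 0.12985756] -0.0069253010100638335 F [-1.44744993 13.58247581  1.46934441] M [3.53369856 0.41688849 0.56178974] 0.01968884336884401
```

View pics/rs4z.png

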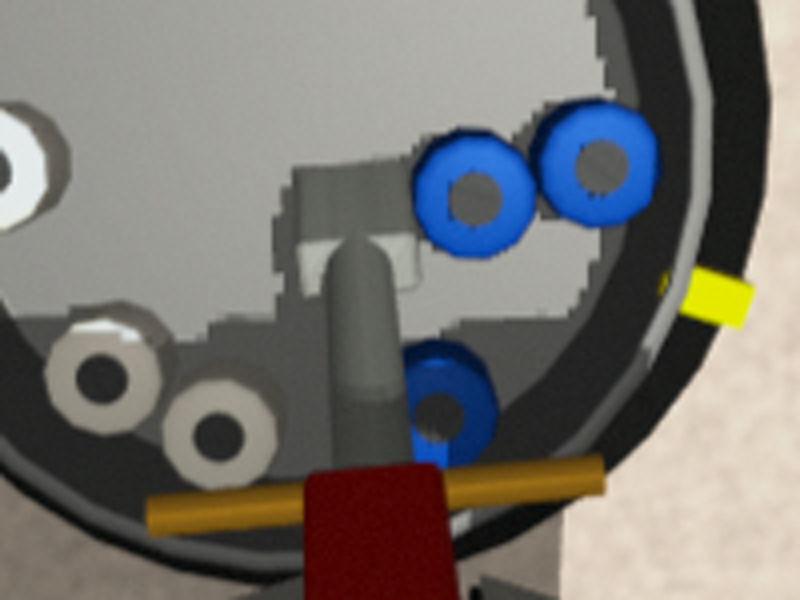

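Request:
{"api": "servo_tool", "payload": {"series": [{"delta_pos": [0, -6, 0], "twist": 0, "gripper": 0}, {"delta_pos": [2, -7, 0], "twist": 0, "gripper": 0}, {"delta_pos": [0, 0, 0], "twist": 0, "gripper": 0}]}}

```text
time: 36.7
position: [0.5112, 0.0317, 0.1296]
orientation: [3.141, -0.0, -0.006]
force: [0.1, 0.0, -1.2]
grip_width: 0.018
```

```bash
python3 look.py rs5
python3 - <<'E'
import pickle;from h import *
o,c=pickle.load(open("rs5.pkl","rb")); crop(c["color"],225,120,200,150,4,"pics/rs5z.png")
E
```

```text
36.8 [0.51102896 0.03150263 0.12958752] -0.006568291484441824 F [-0.92498792 -1.17099491 -2.43339197] M [0.02228924 0.07725916 0.04442254] 0.01768052889449029
```

View pics/rs5z.png

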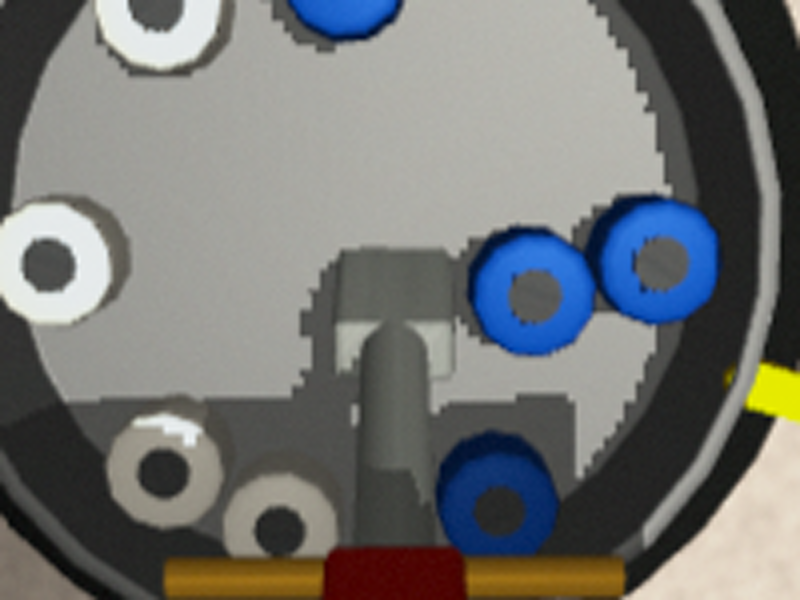

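Run:
```python
from fit import *
o,c=pickle.load(open("rs5.pkl","rb"))
for n,p in dict(w1=(48,264),w2=(162,472),w3=(280,528),b1=(536,297),b2=(498,510),b3=(660,264),w0=(158,5)).items():
    w=pix2z(c,(225+p[0]/4-.4,120+p[1]/4-.4),.028,o)[:2]-[.5645,.0385]; print(n,"x %.1f  y_tool %.1f r %.1f"%(w[0]*1e3,-w[1]*1e3,np.hypot(*w)*1e3), "tubx %.1f"%(1e3*(.955*w[0]-.295*w[1])))
v=lambda y:120+y/4-.4
print(fit(c,[(0,6,v(248)),(34,6,v(322)),(34,-6,v(375)),(100,0,v(578)),(112,15,v(548))],10))
print("tip px->",pix2z(c,(225+395/4,v(248)),.012,o)[:2]-[.5645,.0385])
```

```text
w1 x -0.9  y_tool -56.4 r 56.4 tubx -17.5
w2 x -40.4  y_tool -37.3 r 55.0 tubx -49.6
w3 x -51.7  y_tool -15.0 r 53.8 tubx -53.8
b1 x -7.4  y_tool 33.7 r 34.5 tubx 2.9
b2 x -48.3  y_tool 27.2 r 55.4 tubx -38.1
b3 x -1.4  y_tool 56.4 r 56.4 tubx 15.3
w0 x 44.1  y_tool -34.0 r 55.6 tubx 32.1
(array([ 0.36915785, -0.00281065,  0.00531734]), array([-1.54408253,  0.58176536,  1.4687704 , -0.1654824 , -0.29593263,
        0.53173402, -0.0281065 ]))
tip px-> [ 0.00034091 -0.00784806]
```

Request:
{"api": "servo_tool", "payload": {"series": [{"delta_pos": [15.5, -1.5, 0], "twist": 0, "gripper": 0}, {"delta_pos": [12, -6.5, 0], "twist": 0, "gripper": 0}, {"delta_pos": [2, -10.5, 0], "twist": 0, "gripper": 0}, {"delta_pos": [-9.5, -8.5, 0], "twist": 0, "gripper": 0}, {"delta_pos": [-15, -1.5, 0], "twist": 0, "gripper": 0}, {"delta_pos": [-12, 6.5, 0], "twist": 0, "gripper": 0}, {"delta_pos": [-2, 10.5, 0], "twist": 0, "gripper": 0}, {"delta_pos": [9.5, 8.5, 0], "twist": 0, "gripper": 0}]}}

```text
time: 37.8
position: [0.5118, 0.034, 0.1301]
orientation: [3.142, -0.001, -0.007]
force: [-0.2, 0.6, -1.6]
grip_width: 0.018
```

Request:
{"api": "servo_tool", "payload": {"series": [{"delta_pos": [15, 1.5, 0], "twist": 0, "gripper": 0}, {"delta_pos": [12, -6.5, 0], "twist": 0, "gripper": 0}, {"delta_pos": [2, -10.5, 0], "twist": 0, "gripper": 0}, {"delta_pos": [-9.5, -8.5, 0], "twist": 0, "gripper": 0}, {"delta_pos": [-15, -1.5, 0], "twist": 0, "gripper": 0}, {"delta_pos": [-12, 6.5, 0], "twist": 0, "gripper": 0}, {"delta_pos": [-2, 10.5, 0], "twist": 0, "gripper": 0}, {"delta_pos": [9.5, 8.5, 0], "twist": 0, "gripper": 0}]}}

```text
time: 38.8
position: [0.5118, 0.034, 0.13]
orientation: [3.142, -0.001, -0.007]
force: [0.2, -1.0, -1.7]
grip_width: 0.0179
```

Request:
{"api": "servo_tool", "payload": {"series": [{"delta_pos": [15, 1.5, 0], "twist": 0, "gripper": 0}, {"delta_pos": [12, -6.5, 0], "twist": 0, "gripper": 0}, {"delta_pos": [2, -10.5, 0], "twist": 0, "gripper": 0}, {"delta_pos": [-9.5, -8.5, 0], "twist": 0, "gripper": 0}, {"delta_pos": [-15, -1.5, 0], "twist": 0, "gripper": 0}, {"delta_pos": [-12, 6.5, 0], "twist": 0, "gripper": 0}, {"delta_pos": [-2, 10.5, 0], "twist": 0, "gripper": 0}, {"delta_pos": [9.5, 8.5, 0], "twist": 0, "gripper": 0}]}}

```text
time: 39.8
position: [0.5118, 0.034, 0.13]
orientation: [3.142, -0.001, -0.007]
force: [-0.2, -0.3, -1.7]
grip_width: 0.0179
```

Request:
{"api": "servo_tool", "payload": {"series": [{"delta_pos": [5, 0, -5], "twist": 0, "gripper": 0}, {"delta_pos": [0, 0, -20], "twist": 0, "gripper": 0}, {"delta_pos": [0, 0, -35], "twist": 0, "gripper": 0}, {"delta_pos": [0, 0, -40], "twist": 0, "gripper": 0}, {"delta_pos": [0, 0, -35], "twist": 0, "gripper": 0}, {"delta_pos": [0, 0, 0], "twist": 0, "gripper": 0}]}}

```text
time: 40.55
position: [0.5177, 0.0349, 0.2671]
orientation: [-3.141, -0.005, -0.007]
force: [-0.2, -1.3, -2.0]
grip_width: 0.0176
```

```bash
python3 look.py up2
python3 - <<'E'
import pickle;from h import *
o,c=pickle.load(open("up2.pkl","rb")); crop(c["color"],225,120,200,150,4,"pics/up2z.png")
E
```

```text
40.65 [0.51652948 0.03482604 0.26374103] -0.006609114202674515 F [-0.17890262  0.10792506 -1.86439962] M [-0.00241953  0.03883332 -0.00829058] 0.0185563549075067
```

View pics/up2z.png

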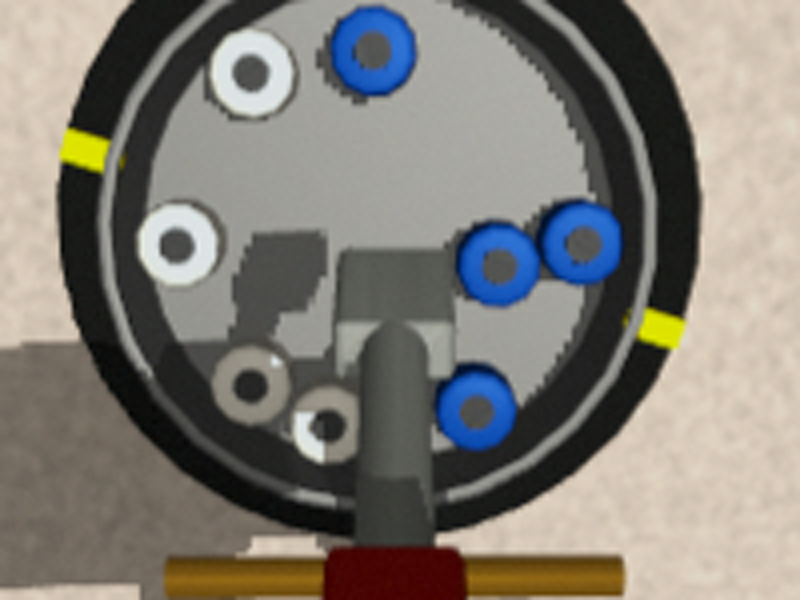

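Request:
{"api": "servo_tool", "payload": {"series": [{"delta_pos": [-4, 30, 0], "twist": 0, "gripper": 0}, {"delta_pos": [-5, 50, 0], "twist": 0, "gripper": 0}, {"delta_pos": [-5, 57, 0], "twist": 0, "gripper": 0}, {"delta_pos": [-5, 57, 0], "twist": 0, "gripper": 0}, {"delta_pos": [-5, 57, 0], "twist": 0, "gripper": 0}, {"delta_pos": [-5, 46, 10], "twist": 0, "gripper": 0}, {"delta_pos": [-3, 28, 25], "twist": 0, "gripper": 0}, {"delta_pos": [0, 0, 22], "twist": 0, "gripper": 0}]}}

```text
time: 41.65
position: [0.4813, -0.2915, 0.2046]
orientation: [-3.14, 0.003, -0.009]
force: [0.2, -0.2, -2.0]
grip_width: 0.0179
```

Request:
{"api": "servo_tool", "payload": {"series": [{"delta_pos": [12, 0, 0], "twist": 0, "gripper": 0}, {"delta_pos": [20, 0, 0], "twist": 0, "gripper": 0}, {"delta_pos": [22, 0, 0], "twist": 0, "gripper": 0}, {"delta_pos": [22, 0, 0], "twist": 0, "gripper": 0}, {"delta_pos": [16, 0, 0], "twist": 0, "gripper": 0}, {"delta_pos": [10, 0, 0], "twist": 0, "gripper": 0}, {"delta_pos": [0, 0, 0], "twist": 0, "gripper": 0}]}}

```text
time: 42.52
position: [0.585, -0.2902, 0.2075]
orientation: [-3.141, 0.0, -0.006]
force: [0.3, 0.0, -1.4]
grip_width: 0.0178
```

```bash
python3 w.py rk6;  python3 - <<'E'
import pickle
from workcell import r
from h import *
s=r.capture("side"); crop(s["color"],280,100,110,90,6,"pics/rk6s.png"); print(r.observe()["force"])
o,c=pickle.load(open("rk6.pkl","rb")); crop(c["color"],235,170,170,130,4.5,"pics/rk6z.png")
E
```

```text
[ 0.58495102 -0.29020199  0.20745226] [-3.14141762e+00  2.53684153e-04 -5.67243691e-03] 42.525 0.01775348459082727
[ 0.00755473 -0.26402558 -2.26849019]
```

View pics/rk6z.png

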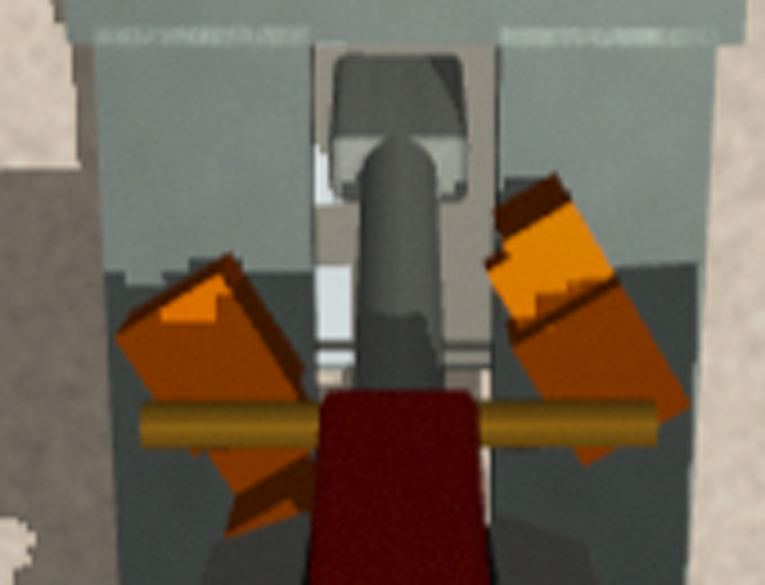

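View pics/rk6s.png

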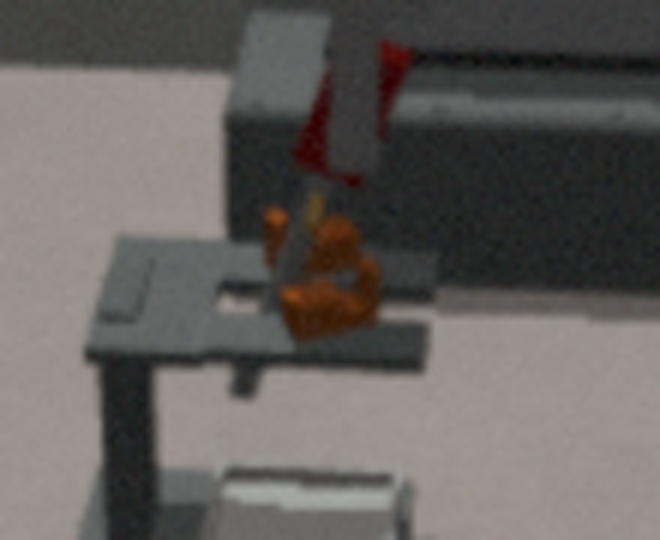

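Request:
{"api": "servo_tool", "payload": {"series": [{"delta_pos": [1.7, 0.5, 10], "twist": 0, "gripper": 0}, {"delta_pos": [0, 0, 10], "twist": 0, "gripper": 0}, {"delta_pos": [0, 0, 4], "twist": 0, "gripper": 0}, {"delta_pos": [0, 0, 1], "twist": 0, "gripper": 0}, {"delta_pos": [0, 0, 0], "twist": 0, "gripper": 0}]}}

```text
time: 43.25
position: [0.5862, -0.2911, 0.1828]
orientation: [3.141, -0.0, -0.007]
force: [-0.8, -0.1, -1.8]
grip_width: 0.018
```

Request:
{"api": "servo_tool", "payload": {"series": [{"delta_pos": [0, 0, 1], "twist": 0, "gripper": 0}, {"delta_pos": [0, 0, 0], "twist": 0, "gripper": 0}]}}

```text
time: 43.5
position: [0.5861, -0.2911, 0.1817]
orientation: [3.142, -0.0, -0.006]
force: [0.9, -0.8, -1.0]
grip_width: 0.0175
```

Request:
{"api": "servo_tool", "payload": {"series": [{"delta_pos": [0, 0, 1], "twist": 0, "gripper": 0}, {"delta_pos": [0, 0, 0], "twist": 0, "gripper": 0}]}}

```text
time: 43.75
position: [0.5861, -0.2911, 0.1806]
orientation: [-3.142, 0.0, -0.006]
force: [-0.1, 0.3, -1.7]
grip_width: 0.0178
```

Request:
{"api": "servo_tool", "payload": {"series": [{"delta_pos": [0, 0, 1], "twist": 0, "gripper": 0}, {"delta_pos": [0, 0, 0], "twist": 0, "gripper": 0}]}}

```text
time: 44.0
position: [0.5861, -0.2911, 0.1795]
orientation: [-3.141, 0.0, -0.006]
force: [-0.0, 0.2, -1.5]
grip_width: 0.018
```

Request:
{"api": "servo_tool", "payload": {"series": [{"delta_pos": [0, 0, 1], "twist": 0, "gripper": 0}, {"delta_pos": [0, 0, 0], "twist": 0, "gripper": 0}]}}

```text
time: 44.25
position: [0.5862, -0.2911, 0.1792]
orientation: [3.141, -0.001, -0.006]
force: [-2.3, 1.2, 3.2]
grip_width: 0.0181
```

Request:
{"api": "servo_tool", "payload": {"series": [{"delta_pos": [0.5, 0.8, 0], "twist": -4, "gripper": 0}, {"delta_pos": [0, 0.8, 0], "twist": -4, "gripper": 0}, {"delta_pos": [0, 0.8, 0], "twist": -4, "gripper": 0}, {"delta_pos": [0, 0.8, 0], "twist": -4, "gripper": 0}, {"delta_pos": [0, 0.8, 0], "twist": -4, "gripper": 0}]}}

```text
time: 44.88
position: [0.5876, -0.2952, 0.1791]
orientation: [3.14, -0.001, 0.345]
force: [1.8, -0.7, 2.1]
grip_width: 0.0181
```

```bash
python3 w.py rk7;  python3 - <<'E'
import pickle
from workcell import r
from h import *
o=r.observe(); print(o["force"],o["moment"])
o,c=pickle.load(open("rk7.pkl","rb")); crop(c["color"],235,170,170,130,4.5,"pics/rk7z.png")
E
```

```text
[ 0.58761986 -0.29523426  0.17914705] [ 3.14042297e+00 -1.41590223e-03  3.44848600e-01] 44.875 0.018082444858079742
[ 1.24626842 -0.56250397  3.19789436] [ 0.11122203 -0.22121601 -0.02957732]
```

View pics/rk7z.png

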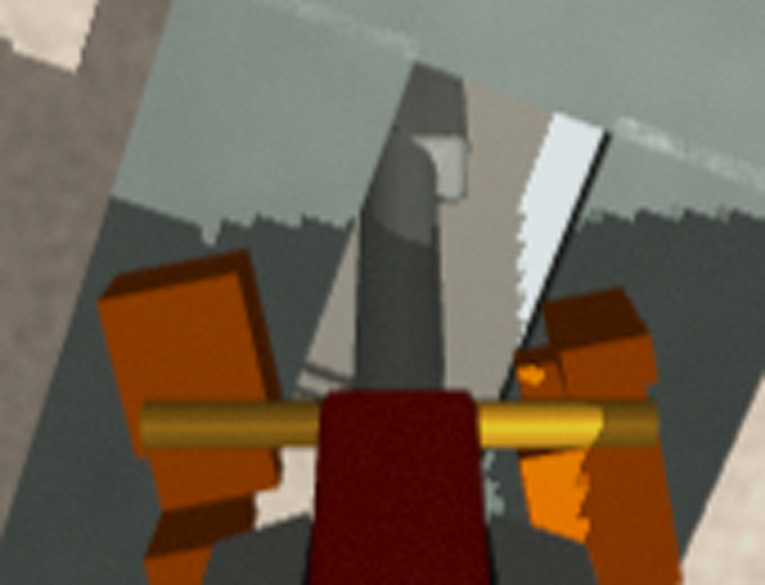

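Request:
{"api": "servo_tool", "payload": {"series": [{"delta_pos": [0, 0.6, 0], "twist": -3, "gripper": 0}, {"delta_pos": [0, 0.6, 0], "twist": -3, "gripper": 0}, {"delta_pos": [0, 0, 0], "twist": 0, "gripper": 0}]}}

```text
time: 45.3
position: [0.5879, -0.2963, 0.1791]
orientation: [3.141, -0.001, 0.446]
force: [1.6, 0.1, 3.5]
grip_width: 0.0179
```

Request:
{"api": "servo_tool", "payload": {"series": [{"delta_pos": [0, 0.4, 0], "twist": -2, "gripper": 0}, {"delta_pos": [0, 0, 0], "twist": 0, "gripper": 0}]}}

```text
time: 45.55
position: [0.5876, -0.2968, 0.1788]
orientation: [3.141, 0.0, 0.482]
force: [0.3, -1.9, 4.6]
grip_width: 0.0178
```

Request:
{"api": "servo_tool", "payload": {"series": [{"delta_pos": [0, 0.4, 0], "twist": -2, "gripper": 0}, {"delta_pos": [0, 0, 0], "twist": 0, "gripper": 0}]}}

```text
time: 45.8
position: [0.5874, -0.2972, 0.1781]
orientation: [-3.141, 0.001, 0.518]
force: [-3.0, -3.2, 1.0]
grip_width: 0.0181
```

Request:
{"api": "servo_tool", "payload": {"series": [{"delta_pos": [0, 0.2, 1], "twist": -1, "gripper": 0}, {"delta_pos": [0, 0, 0], "twist": 0, "gripper": 0}]}}

```text
time: 46.05
position: [0.5873, -0.2976, 0.1774]
orientation: [-3.141, 0.002, 0.534]
force: [-6.0, -4.6, 1.2]
grip_width: 0.0178
```

Request:
{"api": "servo_tool", "payload": {"series": [{"delta_pos": [0, 0, 1.5], "twist": -0.5, "gripper": 0}, {"delta_pos": [0, 0, 0], "twist": 0, "gripper": 0}]}}

```text
time: 46.3
position: [0.5872, -0.2978, 0.1758]
orientation: [-3.141, 0.002, 0.543]
force: [-5.4, -6.0, 1.8]
grip_width: 0.018
```

Request:
{"api": "servo_tool", "payload": {"series": [{"delta_pos": [-1, 0, 0], "twist": 0, "gripper": 0}, {"delta_pos": [0, 0, 0], "twist": 0, "gripper": 0}]}}

```text
time: 46.55
position: [0.5869, -0.2975, 0.1756]
orientation: [-3.141, 0.001, 0.543]
force: [-2.1, -3.1, -2.4]
grip_width: 0.0178
```

```bash
python3 w.py rk8;  python3 - <<'E'
import pickle
from workcell import r
from h import *
o=r.observe(); print(o["force"],o["moment"])
o,c=pickle.load(open("rk8.pkl","rb")); crop(c["color"],235,170,170,130,4.5,"pics/rk8z.png")
s=r.capture("side"); crop(s["color"],300,105,80,80,7.5,"pics/rk8s.png")
E
```

```text
[ 0.58686283 -0.2975484   0.17560618] [-3.14065338e+00  6.63443200e-04  5.43227838e-01] 46.55 0.017753046246695714
[-2.57517042 -2.67068518 -2.60475673] [-0.67105338  0.62163806 -0.14817986]
```

View pics/rk8z.png

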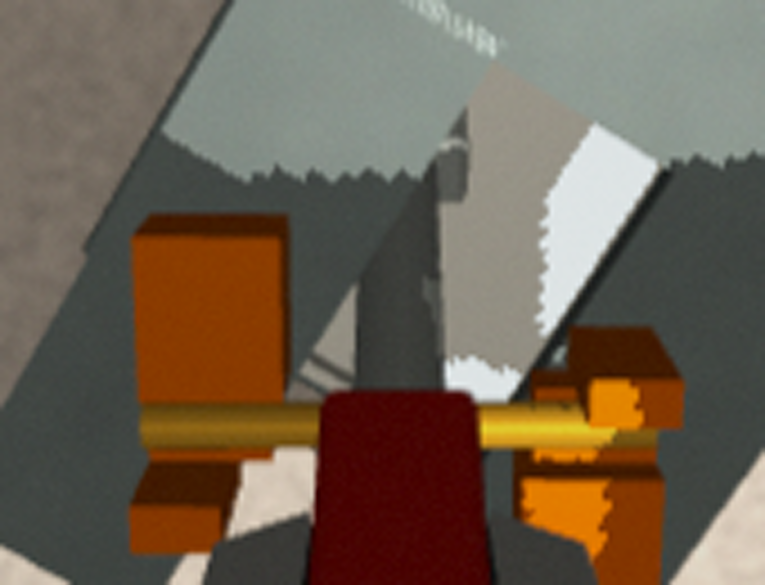

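View pics/rk8s.png

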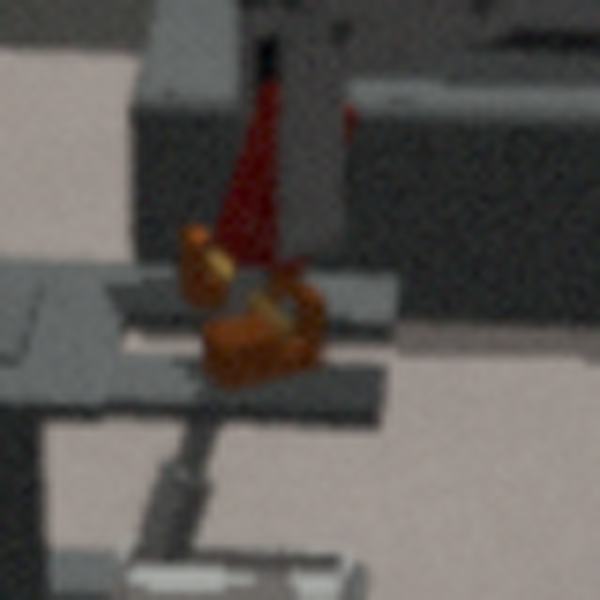

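Request:
{"api": "servo_tool", "payload": {"series": [{"delta_pos": [-0.8, 0, 1.5], "twist": 0, "gripper": 0}, {"delta_pos": [0, 0, 1], "twist": 0, "gripper": 0}, {"delta_pos": [0, 0, 0], "twist": 0, "gripper": 0}]}}

```text
time: 47.02
position: [0.5866, -0.2977, 0.1735]
orientation: [-3.141, -0.0, 0.544]
force: [0.2, -0.2, -2.3]
grip_width: 0.0173
```

Request:
{"api": "servo_tool", "payload": {"series": [{"delta_pos": [0, 0, 1], "twist": 0, "gripper": 0}, {"delta_pos": [0, 0, 0], "twist": 0, "gripper": 0}]}}

```text
time: 47.28
position: [0.5865, -0.2979, 0.1726]
orientation: [-3.141, -0.0, 0.543]
force: [-0.1, -0.4, -1.7]
grip_width: 0.0178
```

Request:
{"api": "servo_tool", "payload": {"series": [{"delta_pos": [0, 0, 0.8], "twist": 0, "gripper": 0}, {"delta_pos": [0, 0, 0], "twist": 0, "gripper": 0}]}}

```text
time: 47.52
position: [0.5866, -0.298, 0.1722]
orientation: [3.141, -0.0, 0.543]
force: [-1.3, 1.5, 2.1]
grip_width: 0.0177
```

Request:
{"api": "servo_tool", "payload": {"series": [{"delta_pos": [0, 0, 0.4], "twist": 0, "gripper": 0}, {"delta_pos": [0, 0, 0], "twist": 0, "gripper": 0}]}}

```text
time: 47.78
position: [0.5866, -0.298, 0.1721]
orientation: [3.141, -0.0, 0.543]
force: [-2.2, 1.5, 4.8]
grip_width: 0.0177
```

Request:
{"api": "servo_tool", "payload": {"series": [{"delta_pos": [0, 0, -0.8], "twist": 0, "gripper": 16}, {"delta_pos": [0, 0, 0], "twist": 0, "gripper": 17.4}, {"delta_pos": [0, 0, 0], "twist": 0, "gripper": 17.7}, {"delta_pos": [0, 0, 0], "twist": 0, "gripper": 17.9}, {"delta_pos": [0, 0, 0], "twist": 0, "gripper": 18.1}, {"delta_pos": [0, 0, 0], "twist": 0, "gripper": 18.4}, {"delta_pos": [0, 0, 0], "twist": 0, "gripper": 19}, {"delta_pos": [0, 0, 0], "twist": 0, "gripper": 20}]}}

```text
time: 48.78
position: [0.5864, -0.298, 0.1722]
orientation: [-3.142, 0.0, 0.543]
force: [0.4, 0.1, -0.1]
grip_width: 0.0199
```

```bash
python3 w.py rk9;  python3 - <<'E'
import pickle
from workcell import r
from h import *
o=r.observe(); print(o["force"],o["moment"])
o,c=pickle.load(open("rk9.pkl","rb")); crop(c["color"],235,170,170,130,4.5,"pics/rk9z.png")
s=r.capture("side"); crop(s["color"],300,105,80,80,7.5,"pics/rk9s.png")
E
```

```text
[ 0.58644128 -0.29801821  0.17221284] [-3.14155189e+00  7.66897291e-05  5.43305695e-01] 48.775 0.019927387442313232
[-0.91398984 -0.2795254  -0.21599739] [-0.02636284 -0.01955555  0.00571708]
```

View pics/rk9z.png

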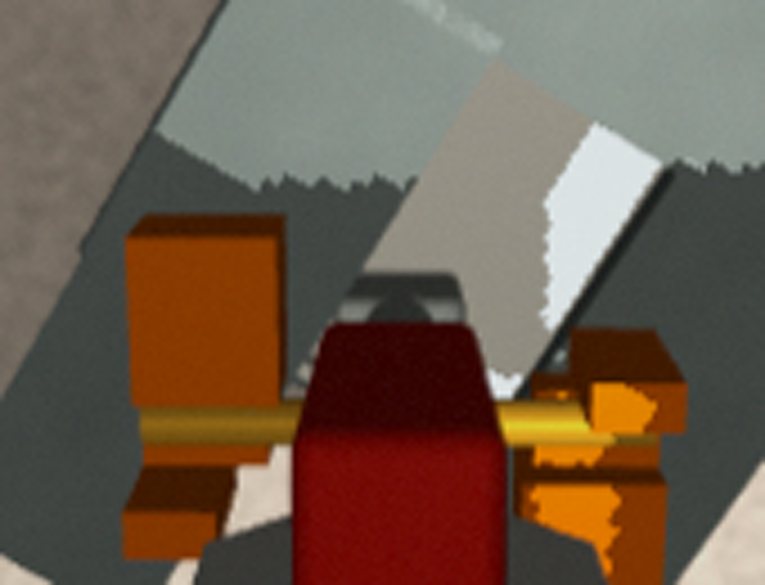

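View pics/rk9s.png

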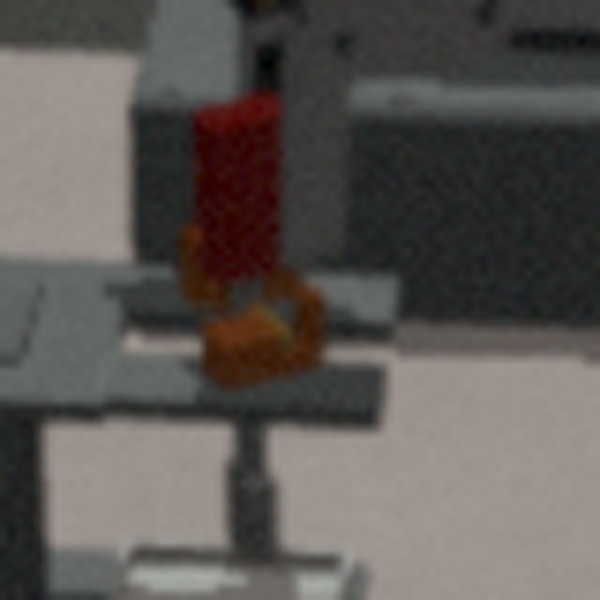

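Request:
{"api": "servo_tool", "payload": {"series": [{"delta_pos": [0, 0, -3], "twist": 0, "gripper": 21}, {"delta_pos": [0, 0, -6], "twist": 0, "gripper": 26}, {"delta_pos": [0, 0, -4], "twist": 0, "gripper": 36}, {"delta_pos": [0, 0, 0], "twist": 0, "gripper": 46}, {"delta_pos": [0, 0, -5], "twist": 0, "gripper": 50}, {"delta_pos": [0, 0, -25], "twist": 0, "gripper": 50}, {"delta_pos": [0, 0, -40], "twist": 0, "gripper": 50}, {"delta_pos": [0, 0, -40], "twist": 0, "gripper": 50}]}}

```text
time: 49.88
position: [0.5863, -0.2979, 0.2966]
orientation: [-3.141, 0.0, 0.543]
force: [-0.4, -0.5, 0.3]
grip_width: 0.0498
```

Request:
{"api": "servo_tool", "payload": {"series": [{"delta_pos": [-40, 0, -10], "twist": 0, "gripper": 50}, {"delta_pos": [-40, 0, 0], "twist": 0, "gripper": 50}, {"delta_pos": [0, 0, 0], "twist": 0, "gripper": 50}, {"delta_pos": [0, 0, 0], "twist": 0, "gripper": 50}]}}

```text
time: 50.38
position: [0.5184, -0.3391, 0.3054]
orientation: [3.142, -0.0, 0.543]
force: [-0.3, -0.2, 0.4]
grip_width: 0.0502
```

```bash
python3 w.py end1;  python3 - <<'E'
from workcell import r
from h import *
o=r.observe(); print(o["time"],o["force"])
s=r.capture("side"); crop(s["color"],260,100,140,150,4,"pics/end1s.png")
t=r.capture("top"); crop(t["color"],270,170,240,150,3.3,"pics/end1t.png")
E
```

```text
[ 0.51835043 -0.33912911  0.30535481] [ 3.14157288e+00 -2.19680952e-04  5.43292760e-01] 50.375 0.050193100991223545
50.425 [-0.17701255 -0.15073442 -0.32244068]
```

View pics/end1.png

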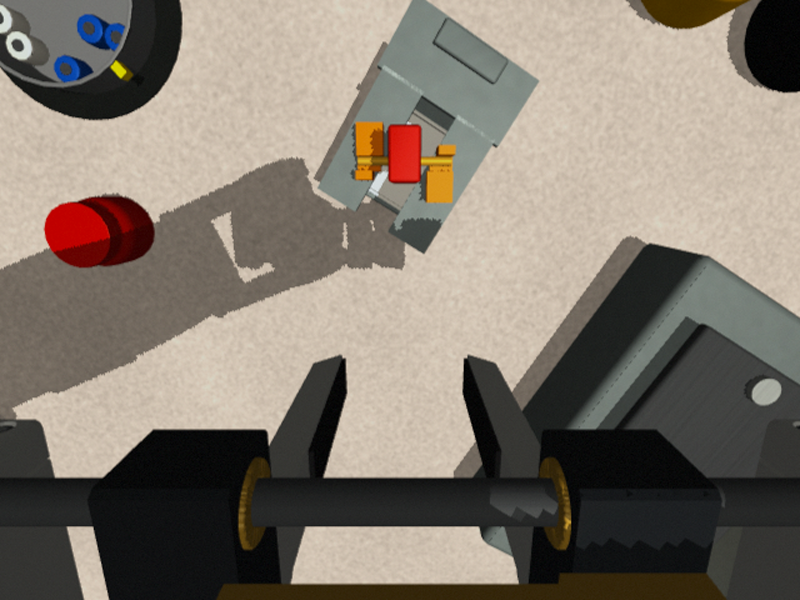

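View pics/end1s.png

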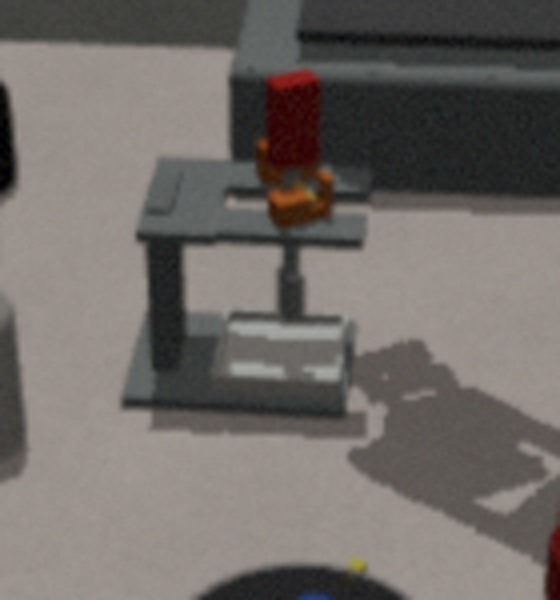

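View pics/end1t.png

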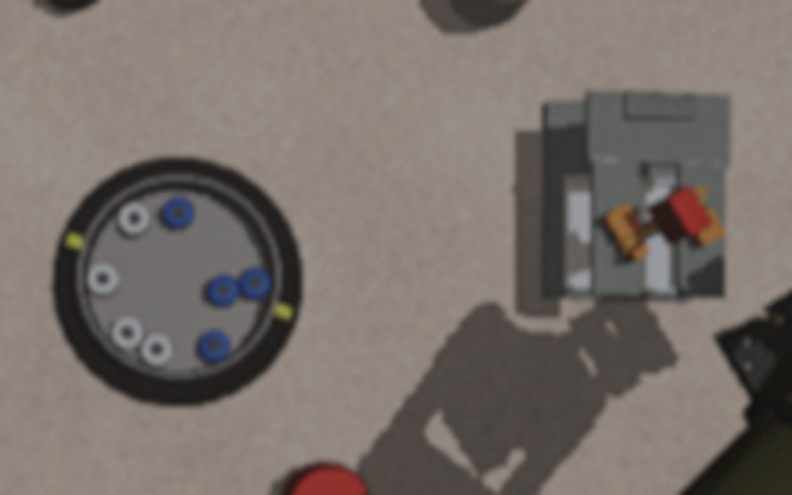

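The paddle hangs upright with its pin in the notches. All eight beads are in the tub, with both colours in both halves, so I'm handing the job in.

```bash
python3 -c "
from workcell import r
print(r.sign_off())"
```

```text
the job is handed in; nothing more can be done
None
```

I stirred the beads, hung the paddle in the fork and handed the job in at about 50 s of robot time.

- **Drawing out and stirring:** I drew the paddle about 94 mm out along its own axis and straightened it in the grip with about 5 N against the tub's inner wall. I then stirred several rounds at radii of about 50 and 20–28 mm. By my estimate the blade was 9–13 mm above the floor for these.
- **Second stir:** Touching the flats with the pin showed the blade had been higher than I thought. I took the paddle back before letting go and added three rounds at about 5 mm. These rounds were small, 14–20 mm in radius and slightly off centre.
- **Hanging:** The pin met the flats and dropped about 7 mm into the notches at roughly 0.54 rad, and I felt it touch the bottom. When I let go, the paddle swung upright.

**Last checks:** Pictures show all eight beads in the tub. On one side of the tab line lie one white and three blue, one of the blue only about 3 mm past the line. On the other side lie three white and one blue. The paddle hangs upright in the notches, the arm is clear, and nothing else in view has moved.

**What went less well:**
- A bead was pinched twice while stirring. The wrist force reached about 12 N the first time and 13–14 N the second, and I backed off each time.
- The paddle swivelled and slid a few millimetres in the grip.

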